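Screw the outlet arm round to the clamp and pin it

TASK

Screw the brass outlet arm on top of the tank clockwise (seen from above) until its eye stands exactly over the hole of the steel clamp arm below it; do not screw it on past the hole, as backing off spoils the seal. Then take the slim pin from the wooden stand, pass it upright through the eye into the clamp, push it gently down until you feel it bottom on the hidden set screw, and bed it there with a steady push of about 15 N for half a second, never over 26 N. Let go, and leave the fat pin, the gear wheel, the short brass tube and the jar alone.

Things in the scene. Friction and masses are not known exactly. Their poses are not given: they have to be found in the camera images.
- neck (a point): a fixed point on the vertical screw axis of the outlet arm, 110 mm above the bench. The tank under it is an upright brass cylinder 110 mm in diameter, its flat top 98 mm above the bench, on a 150 mm square steel plate 8 mm thick; its place and yaw vary. Only the clamp and the outlet arm stand on its top
- outlet: the brass outlet arm screwed into the tank's top: a square to grip, a level bar 14 mm wide and an eye at its end. Origin on the screw axis, level with the bench; x axis from the axis to the eye. Clockwise seen from above screws it down, 4 mm a turn; no end stop. Turning takes about 0.3 N m; it stays where it is left. At the start it needs between 1.4 and 3.0 rad clockwise
- square (a point): on the screw axis, in the upright brass square bar of the outlet arm: 24 mm across flats, its flats square and parallel to the arm (x axis towards the eye). This point is 15 mm below its top; the square is free from about 142 to 170 mm above the bench all round. The bar beside it tops at about 137 mm
- eye (a point): centre of the top face of the eye at the end of the outlet arm, 75 mm from the screw axis and about 138 mm above the bench: a brass block 30 x 30 x 12 mm with a plain vertical through hole 12 mm in diameter, chamfered 2 mm at its mouth. x axis along the arm, outwards
- clamp: the fixed dark steel clamp arm round the tank's neck under the outlet arm. Origin on the screw axis, level with the bench; x axis from the axis towards its hole. About 4 mm below the hole's mouth a spring catch grips the pin's shank with a drag of 1 to 6 N. A set screw, out of sight and set anew each time, closes the hole 5 to 33 mm below its mouth
- clamp_hole (a point): centre of the mouth of the hole at the end of the clamp arm, 75 mm from the screw axis, 122 mm above the bench: a block 30 x 30 x 44 mm, its top at this height, with a vertical hole 12 mm in diameter, chamfered 2 mm; x axis outwards. When the arm is right the eye is straight above it, about 4 mm of gap between the blocks
- pin: the slim steel pin, 70 to 140 g: a round head 24 mm in diameter and 28 mm tall over a round shank 10 mm in diameter and 56 mm long with a 2 mm chamfer at its foot. Origin at the centre of the foot, z up along the pin. It starts upright in an end hole of the stand, loose in it, its head resting on the stand. Bottomed in the clamp, its head stays 7 to 35 mm above the eye
- pin_head (a point): centre of the slim pin's head (the narrower and taller of the two), 14 mm above the head's underside
- pin_shoulder (a point): centre of the underside of the slim pin's head, where the shank begins
- pin_tip (a point): centre of the foot of the slim pin's shank, 56 mm below the shoulder
- fat_pin_head (a point): centre of the head of the fat steel pin, with a wider and lower head, 36 mm in diameter and 18 mm tall, and a 14 mm shank too thick for the eye; it stands in another hole of the same stand. Leave it there
- stand: fixed wooden block 56 x 160 x 66 mm, origin under its centre, its long side along its y axis, with three holes 15.5 mm in diameter in a row along y, 52 mm apart; the slim and the fat pin stand in the two end holes, the middle one is empty
- gear: a dark gear wheel lying flat, 74 mm across, 18 to 24 mm tall, to be left alone; origin under its centre
- tube_end: a short brass tube standing up, 32 mm across and 50 mm tall, to be left alone; origin under its centre
- oil_jar: a jar 56 mm across and 60 mm tall, to be left alone; origin under its centre
Not all that is in view belongs to the job. Leave any red look-alike of the pin alone.

How it is judged:
By the outcome, as a careful person would: the job done as asked, in the order asked, and still so for the second after the job is handed in, with the robot touching nothing.
It also fails if it takes over 72 s, if anything falls off the work surface, if the arm or the gripper's body presses on something with over 40 N, if the wrist force passes 120 N, or if a joint passes its speed limit or range.

ROBOT

A 7-joint arm with a two-finger parallel gripper is mounted at the origin on the work surface. World frame = base frame: x ahead of the robot, y to its left, z up, the work surface at z = 0. Lengths are in m, angles in rad, forces in N, time in s.
With the tool pointing down it reaches from about 0.425 to 1.025 m from the base axis. Payload 9.4 kg.
Tool frame: the origin (TCP) lies where the fingers leave the gripper's body, on its centre line; the fingertips stand 84 mm ahead of it and the grasp point (between the pads) lies 65 mm ahead of it; z points along the fingers, y is the direction in which the jaws open and shut (so a half turn about z gives the same grasp; the last joint's range is limited). The gripper opens to 93 mm and grips with 3 to 60 N. Pads are 15 mm wide; open, the fingers measure 128 mm over their backs; the gripper's body (75 mm by 188 mm) begins 65 mm behind the grasp point.
Start: joints at [1.239, 0.599, -0.003, 1.599, 0.002, 0.943, -0.08], TCP at [0.183, -0.702, 0.303] pointing down, gripper open.
Joint ranges: [-2.57, 2.57], [-0.35, 1.97], [-1.29, 1.29], [0.11, 2.56], [-1.05, 4.19], [0.11, 1.86], [-2.63, 2.63]. Speed limits (rad/s): [2.22, 2.22, 3.01, 3.01, 3.14, 3.14, 3.14].

INTERFACE

Orientations are given as a unit quaternion [x, y, z, w].
In Python, from rig import bot gives the robot as it stands.
- The arm moves only by the tool send_rows, never from a script. Its argument "deltas" is a list of rows, each an object of numbers: "tx", "ty", "tz": the shift along the tool's x, y, z in mm; "yaw": the turn about the tool's z in degrees. In form: [{"tx": .., "ty": .., "tz": .., "yaw": ..}, ...]. A call has 1 to 8 rows; each row is the pose to reach, as a shift and turn from the pose commanded when the call began, along the tool's axes at that moment; what a row does not reach only later rows make up. A row lasts 1/8 s, in which the tool goes at most 62.5 mm and 10.7 degrees, less where a joint would pass 70% of its speed; a pose out of reach is approached as far as the arm can. A call with a gripper value outside its range is refused whole. "claw" is the closure, from -1 (fully open) to 1 (shut), set as the call begins (left out, the last holds). The fingers move at their own pace and stop on an object; "force" is the grip in N (left out, the last holds). Time passes only in rows, so rows that repeat a pose let the fingers close. It gives the time, the measured TCP pose, the force and the opening at its end, in the units of the state.
- bot.get_state(): the state, without advancing time (a new reading comes with each control period).
- bot.get_image(name): name is "side" or "top" or "wrist"; returns the picture (384x512x3 uint8, red, green, blue); there is no depth.
- bot.camera_params(name): a dict with "fx", "fy", "cx", "cy" (pixels), "pose" (4x4, takes a point from camera to world coordinates); the wrist camera has in their place "hand_eye" (4x4, takes a point from camera to tool coordinates, whose origin is the TCP and whose axes are the flange's). Camera axes: x right, y down, z forward; pixel columns grow to the right and rows downward; lengths in m; the calibration is good to about 2 mm. A picture is of the moment at which its call begins: read the wrist's pose just before it. camera_params takes no time and is no camera call.
- bot.close_job(): hands the job in, once; it reports no verdict.
The state is a dict: "time": time; "q": joint angles; "qvel": joint speeds; "joint_torque": joint torques, N m; "ee_pos": TCP position; "tcp_rot": TCP orientation; "force": force on the tool from outside, world axes, zero at the start; "moment": the same for the moment, N m; "opening": opening from 0.0 (shut) to 1.0 (fully open).
Only numpy, scipy, OpenCV 4.12 (cv2) and the standard library are available. Lean on these libraries where they do the work, as an engineer would, in place of code of your own. Each camera call takes 0.05 s, during which the arm holds its last target.

## Working session

There is one attempt and no reset: what is moved stays moved. The work goes in short steps, Python scripts to look and compute and a tool call to move; the robot and the scene stay as the last step left them, time stands still between calls to the robot, and variables do not carry over. Pictures are saved under pics/ and viewed, and the job is handed in when it is done.

Besides the shell and the picture viewer there is one more tool, called after "Call:" in YAML: its name, and indented under it one key for each argument. send_rows: Moves the arm, as the interface text tells. Its arguments: {"type":"object","properties":{"deltas":{"type":"array"},"claw":{"type":"number"},"force":{"type":"number"}},"required":["deltas"]}

```bash
mkdir -p pics; ls; python3 - <<'E'
from rig import bot
import cv2
s=bot.get_state();print(s)
for n in ["side","top","wrist"]:
    im=bot.get_image(n);cv2.imwrite(f"pics/{n}0.png",im[:,:,::-1]);print(n,bot.camera_params(n))
E
```

```text
pics
{'time': 0.0, 'q': array([ 1.23928886,  0.60012134, -0.00251799,  1.60013869,  0.00179688,
        0.94293432, -0.07983548]), 'qvel': array([-4.33142014e-06,  2.44347572e-04,  2.65995064e-04,  1.53164670e-03,
       -3.45579359e-04, -3.07510524e-04,  1.95182517e-04]), 'joint_torque': array([-8.89671846e-04, -7.65082741e+01,  1.49691895e+00, -2.52351844e+01,
       -5.25232614e-02,  1.71922316e-02,  1.54492445e-04]), 'ee_pos': array([ 0.18262761, -0.70123472,  0.30185983]), 'tcp_rot': array([ 9.91894776e-01,  1.27059485e-01, -1.79469586e-04, -7.79498684e-04]), 'force': array([ 0.53103333, -0.15432847,  0.01722671]), 'moment': array([-0.04771957, -0.00821043, -0.01953376]), 'opening': 1.001700263326144}
side {'fx': 368.87916798714457, 'fy': 368.87916798714457, 'cx': 256.9674857580225, 'cy': 192.80576488120235, 'pose': array([[-0.86415578, -0.3209342 ,  0.38760293,  0.25036177],
       [-0.50315566,  0.53831514, -0.67605561,  0.57123531],
       [ 0.00831684, -0.77924197, -0.626668  ,  0.58959432],
       [ 0.        ,  0.        ,  0.        ,  1.        ]])}
top {'fx': 451.73814822599275, 'fy': 451.73814822599275, 'cx': 257.1948762962848, 'cy': 193.75443609839752, 'pose': array([[-0.00780211, -0.97794704,  0.20870723,  0.35399966],
       [-0.99995648,  0.00869787,  0.00337451,  0.06265729],
       [-0.0051154 , -0.20867182, -0.97797234,  1.19881222],
       [ 0.        ,  0.        ,  0.        ,  1.        ]])}
wrist {'fx': 294.74222950241904, 'fy': 294.74222950241904, 'cx': 254.34892458670896, 'cy': 193.90919530091435, 'hand_eye': array([[ 1.09475413e-03, -9.56602764e-01, -2.91393124e-01,
         8.01116194e-02],
       [ 9.99999397e-01,  1.07151407e-03,  2.39333543e-04,
        -6.11854994e-04],
       [ 8.32847042e-05, -2.91393210e-01,  9.56603361e-01,
        -8.20830851e-02],
       [ 0.00000000e+00,  0.00000000e+00,  0.00000000e+00,
         1.00000000e+00]])}
```

View pics/side0.png

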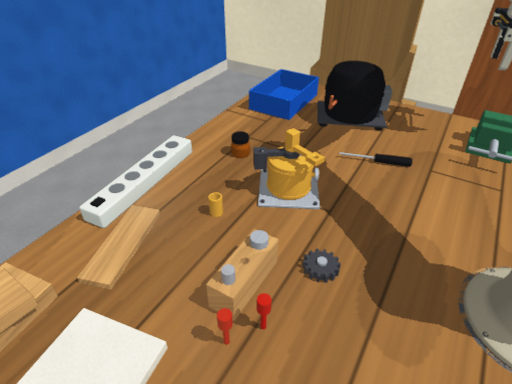

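View pics/top0.png

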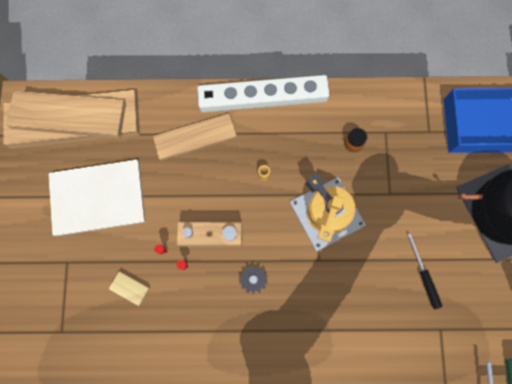

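View pics/wrist0.png

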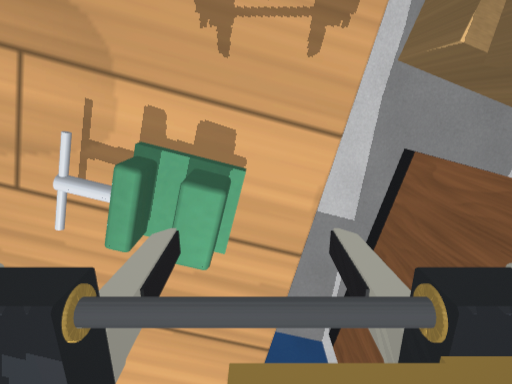

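```bash
cat > h.py <<'E'
import numpy as np, cv2
from rig import bot
from scipy.spatial.transform import Rotation as R
def ray(n,u,v,T=None):
    p=bot.camera_params(n)
    if T is None: T=p["pose"]
    d=np.array([(u-p["cx"])/p["fx"],(v-p["cy"])/p["fy"],1.]);return T[:3,3],T[:3,:3]@d
def at(n,u,v,z,T=None):
    o,d=ray(n,u,v,T);return o+d*(z-o[2])/d[2]
def proj(n,P,T=None):
    p=bot.camera_params(n)
    if T is None: T=p["pose"]
    c=T[:3,:3].T@(np.asarray(P,float)-T[:3,3]);return np.array([p["fx"]*c[0]/c[2]+p["cx"],p["fy"]*c[1]/c[2]+p["cy"]])
def tcpT(s):
    M=np.eye(4);M[:3,:3]=R.from_quat(s["tcp_rot"]).as_matrix();M[:3,3]=s["ee_pos"];return M
def wristT(s): return tcpT(s)@bot.camera_params("wrist")["hand_eye"]
def crop(n_png,x0,y0,x1,y1,k,out):
    im=cv2.imread(n_png)[y0:y1,x0:x1];cv2.imwrite(out,cv2.resize(im,None,fx=k,fy=k,interpolation=cv2.INTER_CUBIC))
E
python3 - <<'E'
from h import *
crop("pics/top0.png",280,160,380,260,6,"pics/t1.png")
crop("pics/top0.png",160,200,260,260,8,"pics/t2.png")
crop("pics/side0.png",240,120,340,220,6,"pics/s1.png")
print(at("top",188,232,.094),at("top",230,233,.084),at("top",320,212,.17))
E
```

```text
[0.49515437 0.23731956 0.094     ] [0.49306221 0.13467397 0.084     ] [ 0.52922556 -0.07835643  0.17      ]
```

View pics/t1.png

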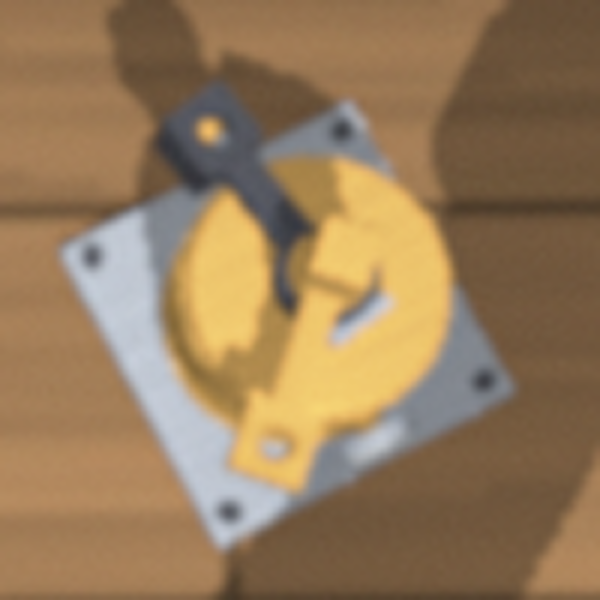

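View pics/t2.png

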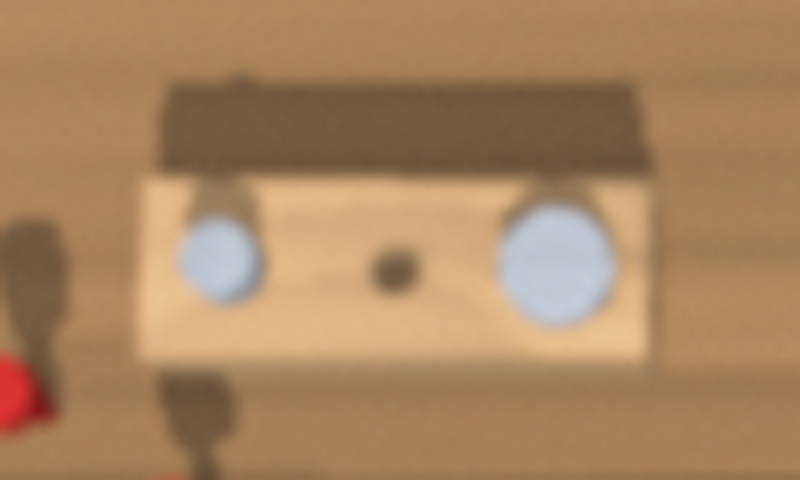

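View pics/s1.png

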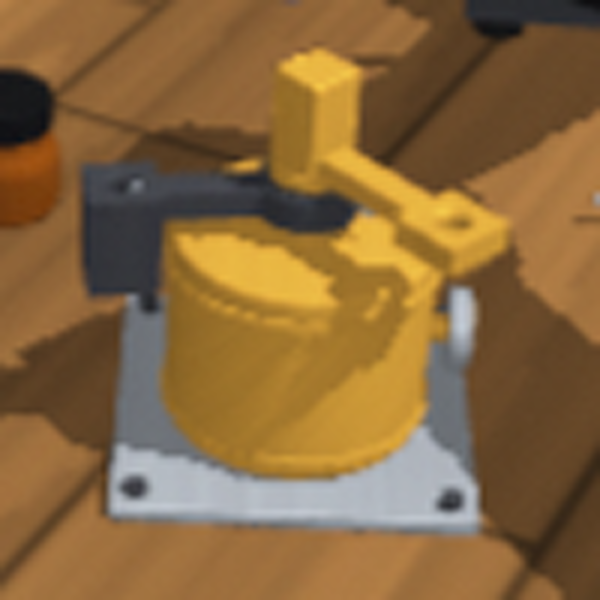

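```bash
python3 - <<'E'
from h import *
f=lambda x,y,z:at("top",280+(x)/6,160+(y)/6,z)
e=f(275,447,.1395);c=f(210,130,.122);s=f(345,250,.17)
print(e,c,s)
# axis from plate corners
pc=[f(*p,.008) for p in [(352,98),(62,248),(222,548),(515,388)]];pc=np.array(pc);ax=pc.mean(0);print(pc,ax)
for p in (e,c): d=p-ax;print(np.hypot(*d[:2]),np.degrees(np.arctan2(d[1],d[0])))
for p in (e,c): d=p-s;print(np.hypot(*d[:2]),np.degrees(np.arctan2(d[1],d[0])))
g=lambda x,y:proj("top",(x,y))
p=at("top",160+222/8,200+260/8,.09);print("pin",p)
# side check
h=lambda x,y,z:at("side",240+x/6,120+y/6,z)
print("side e,c,s",h(462,220,.1395),h(130,186,.122),h(320,72,.17))
print("stand c",[at("top",160+x/8,200+y/8,.066) for x,y in [(140,180),(652,180),(650,360),(138,360),(395,270)]])
E
```

```text
[ 0.4806977  -0.09426621  0.1395    ] [ 0.61281832 -0.0754676   0.122     ] [ 0.55314875 -0.11978342  0.17      ]
[[ 0.65452672 -0.1548195   0.008     ]
 [ 0.58653214 -0.0220393   0.008     ]
 [ 0.45235011 -0.08885262  0.008     ]
 [ 0.52169982 -0.22082918  0.008     ]] [ 0.5537772  -0.12163515  0.008     ]
0.0780363461151984 159.46861678710675
0.07494862480223362 38.0238343115827
0.07681329858547888 160.5977703786072
0.07432596492623167 36.6007975599321
pin [0.49443162 0.23853911 0.09      ]
side e,c,s [ 0.47862571 -0.09342903  0.1395    ] [ 0.60911902 -0.07464414  0.122     ] [ 0.5500959  -0.11576992  0.17      ]
stand c [array([0.52312248, 0.26893802, 0.066     ]), array([0.52173536, 0.10685746, 0.066     ]), array([0.46490217, 0.10751488, 0.066     ]), array([0.46623373, 0.26791304, 0.066     ]), array([0.49384988, 0.18777604, 0.066     ])]
```

```bash
cat >> h.py <<'E'
def plan(xyz,az,wrap=True):
    s=bot.get_state();M=tcpT(s);d=M[:3,:3].T@(np.array(xyz)-s["ee_pos"])*1000
    cur=np.degrees(np.arctan2(M[1,1],M[0,1]));y=cur-az
    if wrap: y=(y+180)%360-180
    print("t",round(s["time"],2),"cur",s["ee_pos"].round(4),"az",cur.round(2),"q7",s["q"][6].round(3),"q",s["q"].round(2),"move",d.round(1),"yaw",round(y,2), "F",s["force"].round(1))
E
python3 -c "
from h import *
plan((.552,-.119,.33),70)"
```

```text
t 0.15 cur [ 0.1827 -0.7013  0.3021] az -75.4 q7 -0.08 q [ 1.24  0.6  -0.    1.6   0.    0.94 -0.08] move [ 504.2 -470.4  -27.4] yaw -145.4 F [-0.2 -0.3  0. ]
```

Call:
send_rows:
  deltas:
    - {"tx":50,"ty":-47,"tz":-10,"yaw":-10}
    - {"tx":90,"ty":-85,"tz":-20,"yaw":-20}
    - {"tx":130,"ty":-122,"tz":-28,"yaw":-30}
    - {"tx":170,"ty":-160,"tz":-28,"yaw":-40}
    - {"tx":210,"ty":-197,"tz":-28,"yaw":-50}
    - {"tx":250,"ty":-235,"tz":-28,"yaw":-60}
    - {"tx":290,"ty":-272,"tz":-28,"yaw":-70}
    - {"tx":330,"ty":-309,"tz":-28,"yaw":-80}

```text
time: 1.15
ee_pos: [0.4248, -0.3179, 0.3308]
tcp_rot: [0.676, 0.737, -0.0, 0.0]
force: [0.9, 0.2, 0.1]
opening: 1.0
```

```bash
python3 -c "
from h import *
plan((.552,-.119,.33),70)"
```

```text
t 1.15 cur [ 0.4248 -0.3179  0.3308] az 4.92 q7 0.394 q [ 0.87  0.36 -0.44  1.99  0.21  0.83  0.39] move [187.2 143.8   0.7] yaw -65.08 F [0.9 0.2 0.1]
```

Call:
send_rows:
  deltas:
    - {"tx":32,"ty":25,"tz":0,"yaw":-10}
    - {"tx":64,"ty":49,"tz":0,"yaw":-20}
    - {"tx":96,"ty":74,"tz":0,"yaw":-30}
    - {"tx":128,"ty":98,"tz":0,"yaw":-40}
    - {"tx":160,"ty":123,"tz":0,"yaw":-50}
    - {"tx":187,"ty":144,"tz":0,"yaw":-60}
    - {"tx":187,"ty":144,"tz":0,"yaw":-65}
    - {"tx":187,"ty":144,"tz":0,"yaw":-65}

```text
time: 2.15
ee_pos: [0.5527, -0.1214, 0.3303]
tcp_rot: [0.177, 0.984, 0.0, -0.0]
force: [-0.4, -0.7, -0.4]
opening: 0.996
```

```bash
python3 -c "
from h import *
plan((.552,-.119,.33),70)
im=bot.get_image('wrist');cv2.imwrite('pics/w1.png',cv2.resize(im[:,:,::-1],None,fx=1.5,fy=1.5,interpolation=cv2.INTER_CUBIC));cv2.imwrite('pics/w1r.png',im[:,:,::-1])"
```

```text
t 2.15 cur [ 0.5527 -0.1214  0.3303] az 69.58 q7 0.916 q [ 0.65  0.47 -0.75  1.91  0.4   0.92  0.92] move [1.4 2.  0.3] yaw -0.42 F [-0.4 -0.7 -0.4]
```

View pics/w1.png

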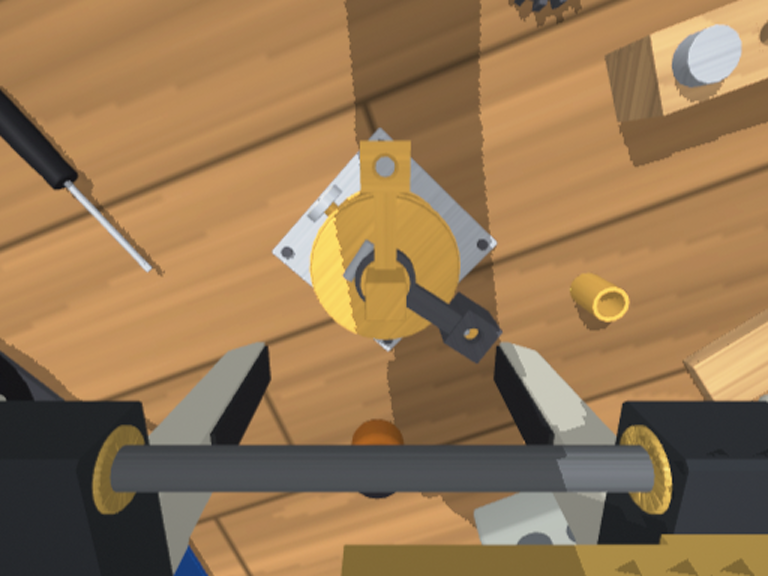

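```bash
python3 - <<'E'
from h import *
crop("pics/w1r.png",170,80,350,250,4,"pics/w1c.png")
E
```

```text
(no output)
```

View pics/w1c.png

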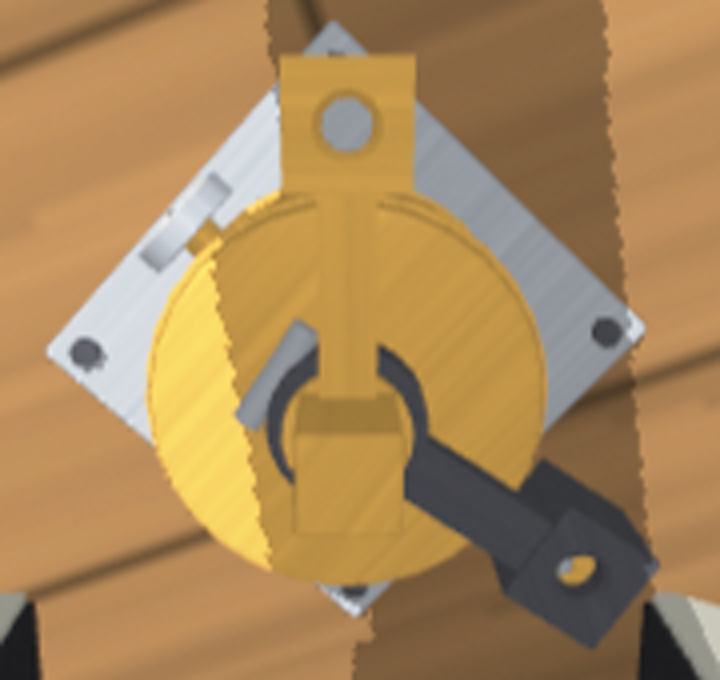

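```bash
python3 - <<'E'
from h import *
s=bot.get_state();T=wristT(s)
f=lambda x,y,z:at("wrist",170+x/4,80+y/4,z,T)
e=f(347,124,.1395);c=f(577,570,.122);q=f(350,484,.1714)
nk=f(347,418,.112)
print(e,c,q,nk)
pc=np.array([f(334,20,.008),f(46,351,.008),f(357,616,.008),f(645,327,.008)]);ax=pc.mean(0);print(ax)
for a in (q,ax):
  for p in (e,c): d=p-a;print(np.hypot(*d[:2]),np.degrees(np.arctan2(d[1],d[0])))
d=f(415,55,.1395)-f(280,55,.1395);print("face az",np.degrees(np.arctan2(d[1],d[0])), np.hypot(*d[:2]))
d=f(404,533,.1714)-f(295,533,.1714);print("sq az",np.degrees(np.arctan2(d[1],d[0])), np.hypot(*d[:2]))
E
```

```text
[ 0.48096767 -0.09294517  0.1395    ] [ 0.60963453 -0.07536527  0.122     ] [ 0.55046514 -0.11828738  0.1714    ] [ 0.55165948 -0.1189128   0.112     ]
[ 0.55162077 -0.11857459  0.008     ]
0.07397381889400292 159.96564227428007
0.07309804663803539 35.9575358365255
0.07515801699069971 160.06175149624735
0.07233700087786257 36.679168060097254
face az 69.52690575974736 0.029616168647255834
sq az 69.5221659964769 0.023782152015192945
```

```bash
python3 -c "
from h import *
plan((.551,-.1185,.228),69.6)"
```

```text
t 2.2 cur [ 0.5525 -0.1218  0.3304] az 69.46 q7 0.915 q [ 0.65  0.47 -0.75  1.91  0.4   0.92  0.91] move [  2.5   2.5 102.4] yaw -0.14 F [ 0.2 -0.7  0.7]
```

Call:
send_rows:
  deltas:
    - {"tx":2.5,"ty":2.5,"tz":25,"yaw":-0.1}
    - {"tx":2.5,"ty":2.5,"tz":50,"yaw":-0.1}
    - {"tx":2.5,"ty":2.5,"tz":75,"yaw":-0.1}
    - {"tx":2.5,"ty":2.5,"tz":95,"yaw":-0.1}
    - {"tx":2.5,"ty":2.5,"tz":102,"yaw":-0.1}
    - {"tx":2.5,"ty":2.5,"tz":102,"yaw":-0.1}

```text
time: 2.95
ee_pos: [0.5512, -0.1185, 0.2287]
tcp_rot: [0.177, 0.984, -0.0, -0.0]
force: [0.3, -0.9, 0.5]
opening: 1.0
```

```bash
python3 -c "
from h import *
plan((.551,-.1185,.228),69.6)"
```

```text
t 2.95 cur [ 0.5512 -0.1185  0.2287] az 69.63 q7 0.785 q [ 0.56  0.58 -0.66  2.01  0.54  0.73  0.78] move [ 0.1 -0.1  0.7] yaw 0.03 F [ 0.3 -0.9  0.5]
```

Call:
send_rows:
  deltas:
    - {"tz":0.5}
    - {"tz":0.5}
    - {"tz":0.5}
    - {"tz":0.5}
    - {"tz":0.5}
    - {"tz":0.5}
  claw: 1
  force: 40

```text
invalid input at $.deltas[0]: expected keys tx, ty, tz, yaw
```

```bash
python3 -c "
from h import *
plan((.551,-.1185,.228),69.6);s=bot.get_state();print(s['moment'],s['opening']*93)
im=bot.get_image('wrist');cv2.imwrite('pics/w2.png',im[:,:,::-1])"
```

```text
t 2.95 cur [ 0.5512 -0.1185  0.2287] az 69.63 q7 0.785 q [ 0.56  0.58 -0.66  2.01  0.54  0.73  0.78] move [ 0.1 -0.1  0.7] yaw 0.03 F [ 0.3 -0.9  0.5]
[ 0.0207541  -0.18224239  0.00998752] 92.9950787516403
```

View pics/w2.png

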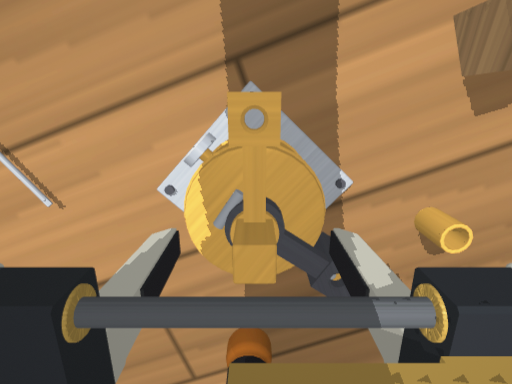

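Call:
send_rows:
  deltas:
    - {"tx":0,"ty":0,"tz":0.5,"yaw":0}
    - {"tx":0,"ty":0,"tz":0.5,"yaw":0}
    - {"tx":0,"ty":0,"tz":0.5,"yaw":0}
    - {"tx":0,"ty":0,"tz":0.5,"yaw":0}
    - {"tx":0,"ty":0,"tz":0.5,"yaw":0}
    - {"tx":0,"ty":0,"tz":0.5,"yaw":0}
  claw: 1
  force: 40

```text
time: 3.75
ee_pos: [0.5513, -0.1182, 0.2282]
tcp_rot: [0.176, 0.984, -0.0, -0.0]
force: [0.5, 0.2, 0.1]
opening: 0.402
```

```bash
python3 -c "
from h import *
plan((.551,-.1185,.228),69.6);s=bot.get_state();print(s['moment'],s['opening']*93)"
```

```text
t 3.75 cur [ 0.5513 -0.1182  0.2282] az 69.7 q7 0.785 q [ 0.56  0.58 -0.66  2.01  0.54  0.72  0.78] move [ 0.2 -0.4  0.2] yaw 0.1 F [0.5 0.2 0.1]
[-0.02866813 -0.17137667 -0.02726135] 37.43244243332072
```

Still closing.

Call:
send_rows:
  deltas:
    - {"tx":0,"ty":0,"tz":0,"yaw":0}
    - {"tx":0,"ty":0,"tz":0,"yaw":0}
    - {"tx":0,"ty":0,"tz":0,"yaw":0}
    - {"tx":0,"ty":0,"tz":0,"yaw":0}

```text
time: 4.25
ee_pos: [0.5512, -0.1184, 0.2282]
tcp_rot: [0.176, 0.984, -0.0, -0.0]
force: [-0.0, -0.1, 0.1]
opening: 0.257
```

```bash
python3 -c "
from h import *
plan((.551,-.1185,.228),69.6);s=bot.get_state();print(s['moment'],s['opening']*93)"
```

```text
t 4.25 cur [ 0.5512 -0.1184  0.2282] az 69.69 q7 0.785 q [ 0.56  0.58 -0.66  2.01  0.54  0.72  0.78] move [ 0.1 -0.1  0.2] yaw 0.09 F [-0.  -0.1  0.1]
[-0.29510672 -0.0424302   0.00611618] 23.86447959929138
```

Call:
send_rows:
  deltas:
    - {"tx":0,"ty":0,"tz":0.1,"yaw":5}
    - {"tx":0,"ty":0,"tz":0.1,"yaw":12}
    - {"tx":0,"ty":0,"tz":0.2,"yaw":20}
    - {"tx":0,"ty":0,"tz":0.3,"yaw":28}
    - {"tx":0,"ty":0,"tz":0.4,"yaw":36}
    - {"tx":0,"ty":0,"tz":0.5,"yaw":44}
    - {"tx":0,"ty":0,"tz":0.6,"yaw":52}
    - {"tx":0,"ty":0,"tz":0.6,"yaw":58}

```text
time: 5.25
ee_pos: [0.5522, -0.1175, 0.2276]
tcp_rot: [0.632, 0.775, 0.001, 0.001]
force: [2.5, 0.9, -3.9]
opening: 0.254
```

```bash
python3 -c "
from h import *
plan((.551,-.1185,.228),-53.3);s=bot.get_state();print(s['moment'],s['opening']*93)
im=bot.get_image('wrist');cv2.imwrite('pics/w3.png',im[:,:,::-1])"
```

```text
t 5.25 cur [ 0.5522 -0.1175  0.2276] az 11.57 q7 -0.01 q [ 0.37  0.53 -0.38  2.02  0.32  0.64 -0.01] move [-0.8 -1.4 -0.4] yaw 64.87 F [ 2.5  0.9 -3.9]
[ 0.10958434 -0.79907694  0.32922616] 23.613236157684163
```

View pics/w3.png

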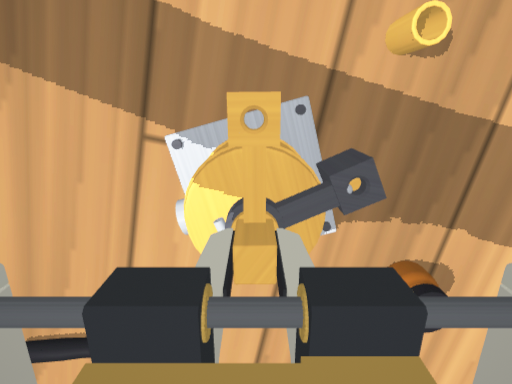

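Call:
send_rows:
  deltas:
    - {"tx":0,"ty":0,"tz":0,"yaw":6}
    - {"tx":0,"ty":0,"tz":0.1,"yaw":13}
    - {"tx":0,"ty":0,"tz":0.2,"yaw":20}
    - {"tx":0,"ty":0,"tz":0.2,"yaw":27}
    - {"tx":0,"ty":0,"tz":0.3,"yaw":34}
    - {"tx":0,"ty":0,"tz":0.4,"yaw":41}
    - {"tx":0,"ty":0,"tz":0.4,"yaw":48}
    - {"tx":0,"ty":0,"tz":0.4,"yaw":50}

```text
time: 6.3
ee_pos: [0.5533, -0.1178, 0.2271]
tcp_rot: [0.9, 0.436, 0.002, 0.001]
force: [7.1, 0.2, -7.8]
opening: 0.257
```

```bash
python3 -c "
from h import *
plan((.551,-.1185,.227),-53.3);s=bot.get_state();print(s['moment'],s['opening']*93)
im=bot.get_image('wrist');cv2.imwrite('pics/w4r.png',im[:,:,::-1]);crop('pics/w4r.png',190,60,350,220,4,'pics/w4.png')
im=bot.get_image('top');cv2.imwrite('pics/t4.png',im[:,:,::-1])"
```

```text
t 6.3 cur [ 0.5533 -0.1178  0.2271] az -38.24 q7 -0.67 q [ 0.2   0.51 -0.13  2.03  0.11  0.6  -0.67] move [-2.  -1.3  0.1] yaw 15.06 F [ 7.1  0.2 -7.8]
[-0.22733714 -1.59190062  0.32281474] 23.90535187400179
```

View pics/w4.png

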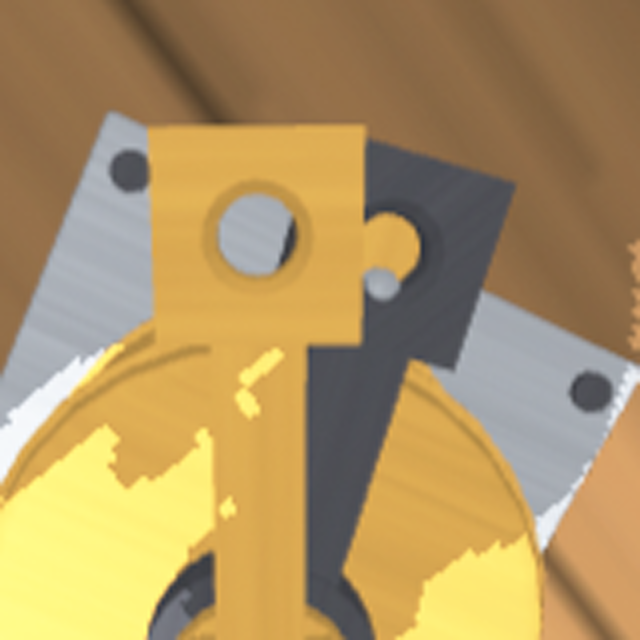

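```bash
python3 - <<'E'
from h import *
s=bot.get_state();T=wristT(s)
f=lambda x,y,z:at("wrist",190+x/4,60+y/4,z,T)
def az(a,b): d=a-b;return np.degrees(np.arctan2(d[1],d[0]))
zc=.122;ze=.1383
print("clamp edge",az(f(515,185,zc),f(457,370,zc)),"far",az(f(515,185,zc),f(370,142,zc))+90)
print("eye edges",az(f(366,125,ze),f(362,345,ze)),az(f(149,127,ze),f(156,345,ze)),az(f(366,125,ze),f(149,127,ze))+90)
e=f(258,236,ze);ax=np.array([.5512,-.1185,0])
far=f(515,185,zc);u=np.array([np.cos(np.radians(36.7)),np.sin(np.radians(36.7)),0])
print("eye",e,az(e,ax),np.hypot(*(e-ax)[:2]),"tool x az",np.degrees(np.arctan2(tcpT(s)[1,0],tcpT(s)[0,0])))
for a in (36,36.7,37.5):
  u=np.array([np.cos(np.radians(a)),np.sin(np.radians(a)),0]);v=np.array([u[1],-u[0],0])
  c=far-15*.001*u-.015*v;print("clamp from corner",c,az(c,ax),np.hypot(*(c-ax)[:2]))
c=f(457,370,zc)+.015*u-.015*v;print(c,az(c,ax))
E
```

```text
clamp edge 37.087447030227956 far 36.289679074163296
eye edges 52.30543211138157 52.30458512911854 52.388768339039
eye [ 0.59761011 -0.05983893  0.1383    ] 51.650470293367384 0.07479986076932321 tool x az 51.8196700342131
clamp from corner [ 0.61173971 -0.07538426  0.122     ] 35.45806956274712 0.07432377232724327
clamp from corner [ 0.61170073 -0.07564048  0.122     ] 35.3142659488556 0.07414362231880055
clamp from corner [ 0.61166002 -0.07593386  0.122     ] 35.14699730701564 0.0739411277954931
[ 0.61214308 -0.0752979   0.122     ] 35.33254680069842
```

View pics/t4.png

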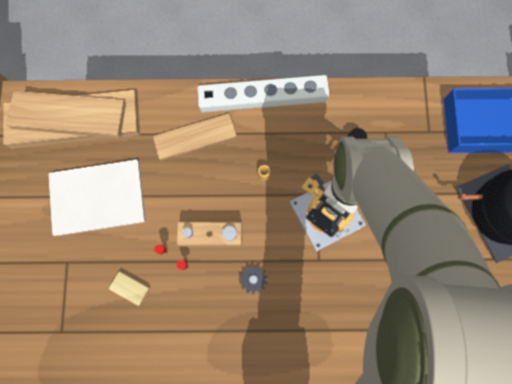

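Call:
send_rows:
  deltas:
    - {"tx":0,"ty":0,"tz":0,"yaw":4}
    - {"tx":0,"ty":0,"tz":0,"yaw":8}
    - {"tx":0,"ty":0,"tz":0,"yaw":11}
    - {"tx":0,"ty":0,"tz":0,"yaw":11}

```text
time: 6.9
ee_pos: [0.5534, -0.118, 0.2271]
tcp_rot: [0.937, 0.349, 0.002, 0.001]
force: [8.3, -1.6, -9.0]
opening: 0.252
```

```bash
python3 -c "
from h import *
plan((.551,-.1185,.227),-53.3);s=bot.get_state();print(s['moment'],s['opening']*93)
im=bot.get_image('wrist');cv2.imwrite('pics/w5r.png',im[:,:,::-1]);crop('pics/w5r.png',210,70,310,170,7,'pics/w5.png')"
```

```text
t 6.9 cur [ 0.5534 -0.118   0.2271] az -49.18 q7 -0.812 q [ 0.16  0.51 -0.07  2.04  0.06  0.59 -0.81] move [-2.2 -1.2  0.1] yaw 4.12 F [ 8.3 -1.6 -9. ]
[-0.31432424 -1.8010844   0.16636619] 23.478119388507675
```

View pics/w5.png

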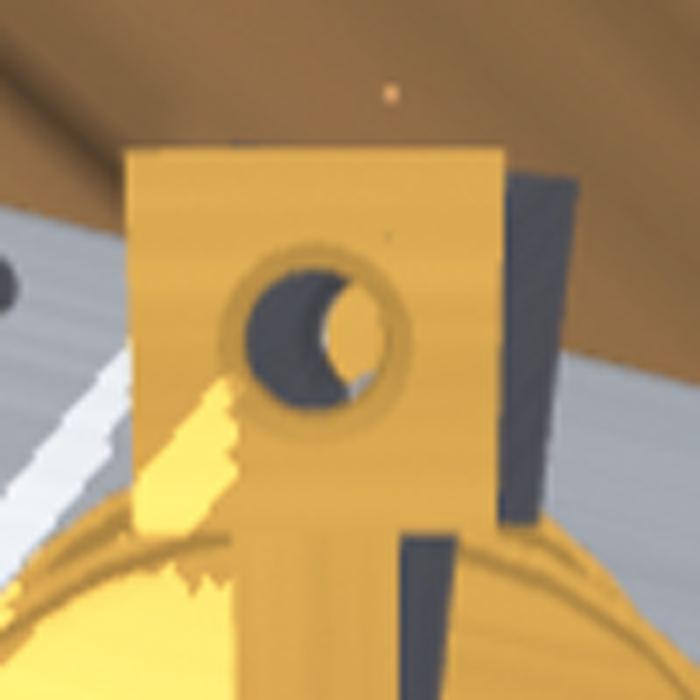

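```bash
cat > m.py <<'E'
from h import *
s=bot.get_state();T=wristT(s)
def meas(ox,oy,k,ce,ee,el,h):
    f=lambda p,z:at("wrist",ox+p[0]/k,oy+p[1]/k,z,T)
    az=lambda a,b:np.degrees(np.arctan2(*(a-b)[1::-1]))
    zc=.122;ze=.1380
    A=az(f(ce[0],zc),f(ce[1],zc));E1=az(f(ee[0],ze),f(ee[1],ze));E2=az(f(el[0],ze),f(el[1],ze))
    print("clamp",A,"eye",E1,E2,"diff",(E1+E2)/2-A,"toolx",np.degrees(np.arctan2(tcpT(s)[1,0],tcpT(s)[0,0])))
    # lateral offset at eye radius: clamp right edge point vs eye centre line
    u=np.array([np.cos(np.radians((E1+E2)/2)),np.sin(np.radians((E1+E2)/2)),0]);v=np.array([u[1],-u[0],0])
    e=f(h,ze);m1=f(ce[0],zc);m2=f(ce[1],zc)
    # intersect clamp edge at same radial coordinate as e
    t=((e-m2)@u)/((m1-m2)@u);p=m2+t*(m1-m2)
    r1=f(ee[0],ze);r2=f(ee[1],ze);t=((e-r2)@u)/((r1-r2)@u);r=r2+t*(r1-r2)
    l1=f(el[0],ze);l2=f(el[1],ze);t=((e-l2)@u)/((l1-l2)@u);l=l2+t*(l1-l2)
    print("lateral clamp edge-eye hole(mm)",(p-e)@v*1000,"eye right",(r-e)@v*1000,"left",(l-e)@v*1000)
    mid=(r+l)/2
    d=((p-mid)@v*1000-15);print("excess mm",d,"deg",np.degrees(d/75))
E
python3 - <<'E'
from m import *
meas(210,70,7,((578,180),(540,525)),((505,148),(498,525)),((126,150),(133,525)),(316,340))
E
```

```text
clamp 36.39944675621928 eye 41.330804752538484 40.55274701949184 diff 4.542329129795888 toolx 40.83624060935963
lateral clamp edge-eye hole(mm) 21.675679778241058 eye right 14.941376147491917 left -15.015677303261583
excess mm 6.712830356125934 deg 5.1282246399109
```

Call:
send_rows:
  deltas:
    - {"tx":0,"ty":0,"tz":0,"yaw":2}
    - {"tx":0,"ty":0,"tz":0,"yaw":3.6}
    - {"tx":0,"ty":0,"tz":0,"yaw":3.6}

```text
time: 7.32
ee_pos: [0.5535, -0.1181, 0.227]
tcp_rot: [0.948, 0.319, 0.002, 0.001]
force: [8.9, -1.9, -9.1]
opening: 0.259
```

```bash
python3 -c "
from h import *
plan((.551,-.1185,.227),-53.3);s=bot.get_state();print(s['moment'],s['opening']*93)
im=bot.get_image('wrist');cv2.imwrite('pics/w6r.png',im[:,:,::-1]);crop('pics/w6r.png',210,70,310,170,7,'pics/w6.png')"
```

```text
t 7.33 cur [ 0.5535 -0.1181  0.227 ] az -52.76 q7 -0.859 q [ 0.15  0.51 -0.05  2.04  0.05  0.59 -0.86] move [-2.2 -1.2 -0. ] yaw 0.54 F [ 8.9 -1.9 -9.1]
[-0.39013992 -1.91932458  0.18598006] 24.058761439098742
```

View pics/w6.png

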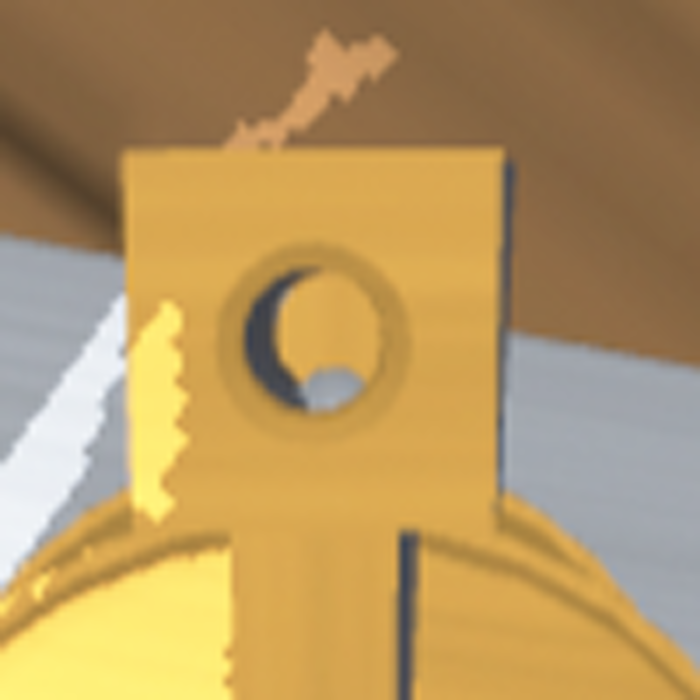

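```bash
python3 - <<'E'
from m import *
meas(210,70,7,((513.5,162),(504,488)),((505,148),(498,525)),((124,150),(133,525)),(315,340))
crop('pics/w6r.png',225,85,290,150,12,'pics/w6b.png')
E
```

```text
clamp 37.1797440507773 eye 37.74958573832526 37.28061500558114 diff 0.33535632117589387 toolx 37.256037159373335
lateral clamp edge-eye hole(mm) 17.113047860535392 eye right 15.021370822900257 left -15.014519326655817
excess mm 2.1096221124131738 deg 1.611632578783309
```

View pics/w6b.png

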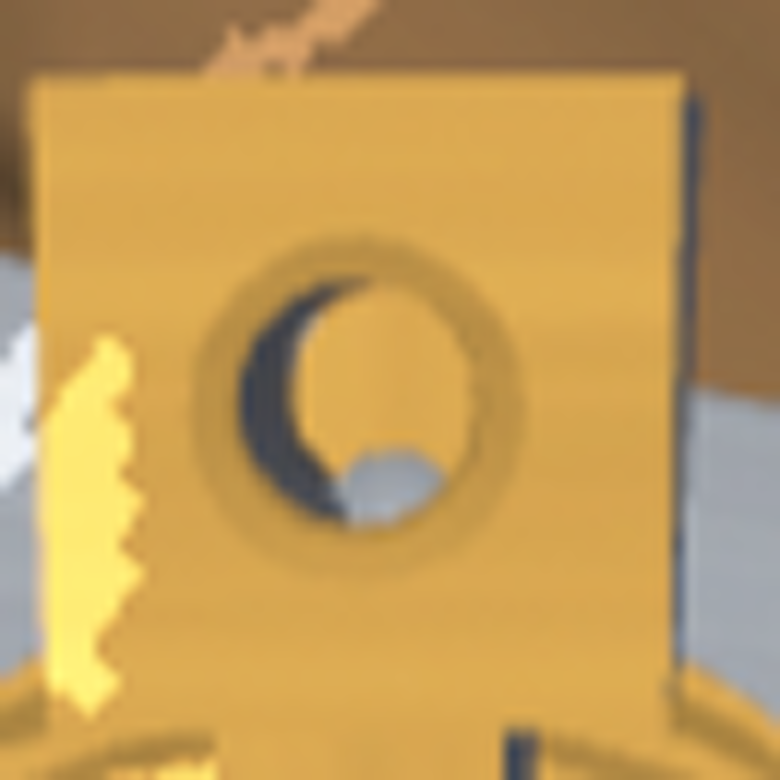

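Call:
send_rows:
  deltas:
    - {"tx":0,"ty":0,"tz":0,"yaw":0.6}
    - {"tx":0,"ty":0,"tz":0,"yaw":1.1}
    - {"tx":0,"ty":0,"tz":0,"yaw":1.1}

```text
time: 7.75
ee_pos: [0.5535, -0.1181, 0.227]
tcp_rot: [0.951, 0.31, 0.002, 0.001]
force: [8.4, -1.5, -10.1]
opening: 0.256
```

```bash
python3 -c "
from h import *
plan((.551,-.1185,.227),-53.3);s=bot.get_state();print(s['moment'],s['opening']*93)
im=bot.get_image('wrist');cv2.imwrite('pics/w7r.png',im[:,:,::-1]);crop('pics/w7r.png',225,85,290,150,12,'pics/w7.png')"
```

```text
t 7.75 cur [ 0.5535 -0.1181  0.227 ] az -53.83 q7 -0.873 q [ 0.14  0.51 -0.05  2.04  0.04  0.59 -0.87] move [-2.2 -1.2  0. ] yaw -0.53 F [  8.4  -1.5 -10.1]
[-0.37689202 -1.93525211  0.2552798 ] 23.84211679630577
```

View pics/w7.png

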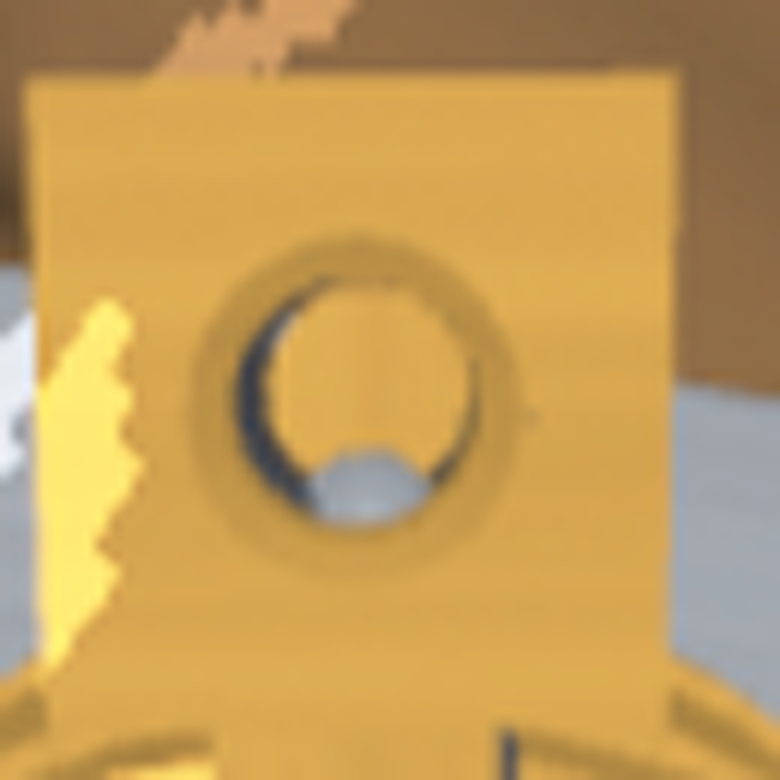

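```bash
python3 - <<'E'
from m import *
f=lambda p,z:at("wrist",225+p[0]/12,85+p[1]/12,z,T)
az=lambda a,b:np.degrees(np.arctan2(*(a-b)[1::-1]))
ze=.138
E1=az(f((680,70),ze),f((669,660),ze));E2=az(f((24,80),ze),f((41,660),ze));A=(E1+E2)/2
u=np.array([np.cos(np.radians(A)),np.sin(np.radians(A)),0]);v=np.array([u[1],-u[0],0])
print(E1,E2)
e=f((358,402),.136)
mid=(f((676,400),ze)+f((32,400),ze))/2;print("mid vs hole",(mid-e)@v*1e3)
for x,z in((265,.120),(467,.120),(366,.120),(370,.117)): print(x,(f((x,400),z)-e)@v*1e3)
M=tcpT(s);print("tool z",M[:3,2],"lat tilt",M[:3,2]@v, "cam lat", (T[:3,3]-e)@v*1e3, "camz lateral",T[:3,2]@v)
# axis-based: eye hole position and expected
ax=np.array([.5512,-.1185,0]);print(e,az(e,ax))
E
python3 - <<'E'
import cv2,numpy as np
im=cv2.imread('pics/w7r.png');
for r in (114,116,118,120): print(r,[tuple(int(c) for c in im[r,x]) for x in range(242,268)])
E
```

```text
36.63208654601432 36.47679762976677
mid vs hole -0.19208434236183147
265 -4.758494265118313
467 5.727419173761906
366 0.48404059106453895
370 0.7143545507899276
tool z [ 4.42399801e-03 -2.30872090e-04 -9.99990187e-01] lat tilt 0.002820330316350942 cam lat -0.7394768075049609 camz lateral 0.0011646403254460943
[ 0.61202464 -0.07462975  0.136     ] 35.80132496507486
114 [(69, 142, 185), (69, 142, 184), (69, 138, 178), (69, 95, 112), (72, 69, 70), (82, 106, 124), (92, 174, 220), (84, 174, 223), (83, 174, 222), (84, 174, 222), (85, 174, 223), (83, 173, 222), (82, 171, 220), (82, 169, 219), (81, 167, 218), (82, 168, 218), (82, 169, 219), (82, 170, 220), (81, 171, 220), (81, 169, 219), (81, 168, 218), (75, 155, 202), (70, 143, 186), (70, 143, 185), (71, 143, 185), (73, 151, 195)]
116 [(71, 146, 188), (70, 143, 184), (67, 117, 148), (72, 67, 66), (68, 78, 89), (77, 140, 178), (84, 174, 222), (83, 174, 223), (84, 174, 222), (84, 175, 222), (83, 174, 223), (84, 173, 221), (82, 171, 220), (82, 169, 219), (81, 166, 218), (82, 168, 218), (82, 170, 219), (82, 169, 219), (82, 171, 220), (83, 170, 
[... 235 characters left out ...]
 173, 222), (84, 173, 222), (84, 173, 222), (83, 173, 221), (82, 171, 220), (81, 167, 219), (81, 167, 217), (82, 168, 217), (82, 170, 219), (82, 169, 219), (82, 171, 220), (82, 171, 219), (82, 170, 219), (79, 164, 213), (68, 123, 155), (70, 145, 188), (71, 146, 188), (72, 147, 191)]
120 [(70, 146, 189), (70, 143, 185), (68, 119, 152), (77, 70, 69), (71, 70, 71), (70, 107, 131), (83, 173, 221), (83, 173, 221), (84, 173, 222), (83, 172, 222), (84, 173, 222), (84, 173, 221), (82, 170, 220), (81, 168, 218), (81, 167, 217), (82, 169, 218), (82, 169, 218), (81, 169, 219), (82, 169, 220), (81, 169, 219), (80, 166, 213), (75, 139, 175), (64, 118, 148), (71, 147, 190), (71, 146, 189), (72, 147, 190)]
```

Call:
send_rows:
  deltas:
    - {"tx":0,"ty":0,"tz":0,"yaw":0.35}
    - {"tx":0,"ty":0,"tz":0,"yaw":0.35}

```text
time: 8.05
ee_pos: [0.5535, -0.1181, 0.227]
tcp_rot: [0.952, 0.308, 0.002, 0.001]
force: [9.7, -0.8, -10.6]
opening: 0.255
```

```bash
python3 -c "
from h import *
plan((.551,-.1185,.227),-53.3);s=bot.get_state();print(s['moment'],s['opening']*93)
im=bot.get_image('wrist');cv2.imwrite('pics/w8r.png',im[:,:,::-1]);crop('pics/w8r.png',225,85,290,150,12,'pics/w8.png')"
```

```text
t 8.05 cur [ 0.5535 -0.1181  0.227 ] az -54.18 q7 -0.877 q [ 0.14  0.51 -0.05  2.04  0.04  0.59 -0.88] move [-2.3 -1.1  0. ] yaw -0.88 F [  9.7  -0.8 -10.6]
[-0.36832554 -1.89582456  0.30080491] 23.691089300041877
```

View pics/w8.png

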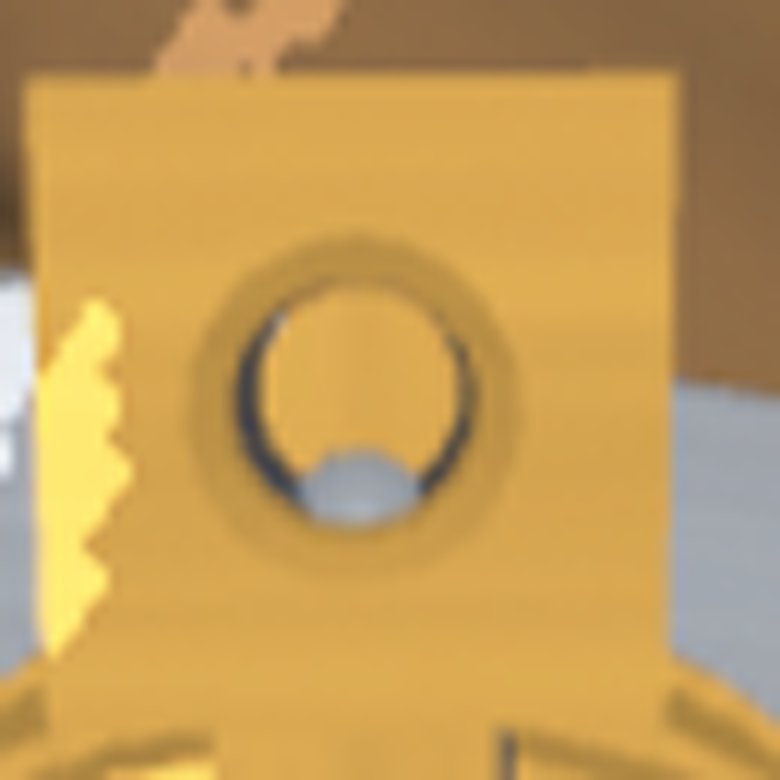

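Call:
send_rows:
  deltas:
    - {"tx":0,"ty":0,"tz":0,"yaw":0}
    - {"tx":0,"ty":0,"tz":0,"yaw":0}
    - {"tx":0,"ty":0,"tz":0,"yaw":0}
    - {"tx":0,"ty":0,"tz":0,"yaw":0}
  claw: -0.1

```text
time: 8.6
ee_pos: [0.5511, -0.1182, 0.2273]
tcp_rot: [0.952, 0.306, -0.0, -0.0]
force: [-0.2, -1.6, -0.8]
opening: 0.547
```

```bash
python3 -c "
from h import *
plan((.551,-.1185,.227),-53.3);s=bot.get_state();print(s['moment'],s['opening']*93)
im=bot.get_image('wrist');cv2.imwrite('pics/w9r.png',im[:,:,::-1]);crop('pics/w9r.png',225,85,290,150,12,'pics/w9.png')"
```

```text
t 8.6 cur [ 0.5511 -0.1182  0.2273] az -54.34 q7 -0.879 q [ 0.14  0.51 -0.05  2.04  0.04  0.6  -0.88] move [-0.2  0.2  0.3] yaw -1.04 F [-0.2 -1.6 -0.8]
[0.00262407 0.01524799 0.04147604] 50.88574580038371
```

View pics/w9.png

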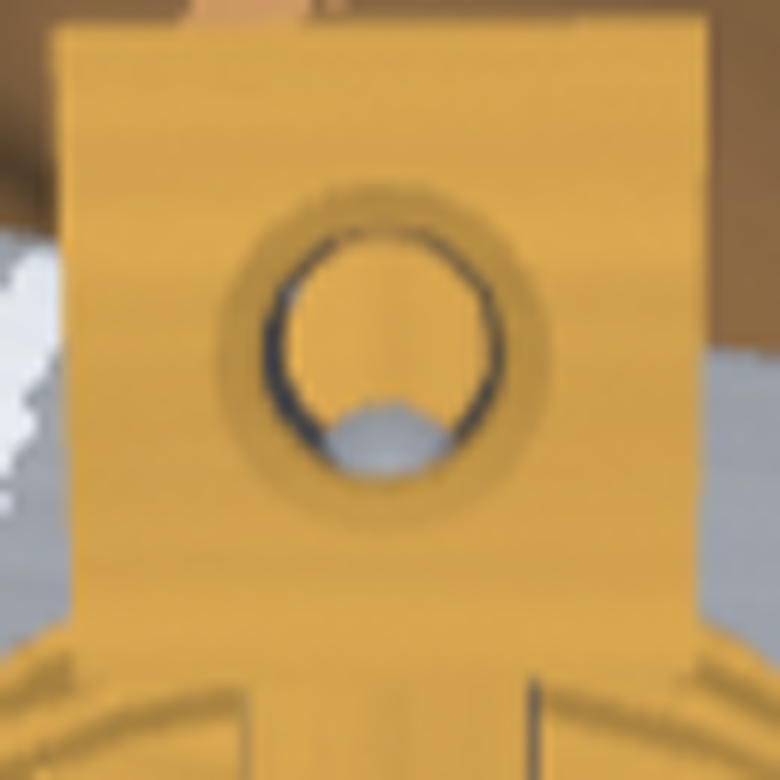

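```bash
python3 - <<'E'
from m import *
f=lambda p,z:at("wrist",225+p[0]/12,85+p[1]/12,z,T)
M=tcpT(s);A=np.radians(35.7);v=np.array([np.sin(A),-np.cos(A),0])
az=lambda a,b:np.degrees(np.arctan2(*(a-b)[1::-1]))
ze=.138
print(az(f((707,20),ze),f((697,610),ze)),az(f((53,30),ze),f((75,610),ze)),"toolx",np.degrees(np.arctan2(M[1,0],M[0,0])))
e=f((383.5,355),.126);e2=f((384,355),.138);ax=np.array([.5512,-.1185,0]);print(e,az(e,ax),e2,az(e2,ax))
for x,y,z in((388,440,.117),(387.5,340,.093),): print(x,(f((x,y),z)-e)@v*1e3)
# bar: eye bar edges z~.137 at row 740: 248..530 ; clamp bar 243..541 (z~.12)
b=(f((248,740),.137)+f((530,740),.137))/2;c=(f((243,740),.12)+f((541,740),.12))/2
print("bar",(c-b)@v*1e3, np.linalg.norm(f((248,740),.137)-f((530,740),.137)),np.linalg.norm(f((243,740),.12)-f((541,740),.12)))
E
```

```text
36.36297748332957 36.61396656667232 toolx 35.656645348306704
[ 0.61186214 -0.07524731  0.126     ] 35.489237735272866 [ 0.61213655 -0.07495217  0.138     ] 35.55120411997302
388 0.32791197009692086
387.5 0.5167019260810373
bar 0.33745257560364056 0.01369430556951553 0.015898916082100135
```

```bash
python3 - <<'E'
from h import *
print(at("top",160,250,.06),at("top",182,265,.06),at("side",225,313,.06),at("side",264,297,.06))
plan((.551,-.1185,.33),-54.3)
E
```

```text
[0.45463689 0.31203536 0.06      ] [0.41688012 0.25568089 0.06      ] [0.4654457  0.29658179 0.06      ] [0.42581191 0.23744895 0.06      ]
t 8.65 cur [ 0.5511 -0.1182  0.2272] az -54.34 q7 -0.879 q [ 0.14  0.51 -0.05  2.04  0.04  0.6  -0.88] move [  -0.3    0.2 -102.8] yaw -0.04 F [-0.3  0.5  0.6]
```

Call:
send_rows:
  deltas:
    - {"tx":0,"ty":0,"tz":-20,"yaw":0}
    - {"tx":0,"ty":0,"tz":-55,"yaw":0}
    - {"tx":0,"ty":0,"tz":-100,"yaw":0}
    - {"tx":0,"ty":0,"tz":-103,"yaw":0}

```text
time: 9.15
ee_pos: [0.5523, -0.1184, 0.3333]
tcp_rot: [0.952, 0.306, 0.002, 0.001]
force: [0.4, 0.1, 1.0]
opening: 0.551
```

```bash
python3 - <<'E'
from h import *
plan((.4944,.2385,.33),-54.3)
im=bot.get_image('wrist');cv2.imwrite('pics/w10r.png',im[:,:,::-1]);crop('pics/w10r.png',170,60,340,230,4,'pics/w10.png')
E
```

```text
t 9.15 cur [ 0.5523 -0.1184  0.3333] az -54.36 q7 -0.864 q [ 0.15  0.37 -0.05  1.94  0.02  0.83 -0.86] move [ 160.9 -323.8    2.7] yaw -0.06 F [0.4 0.1 1. ]
```

View pics/w10.png

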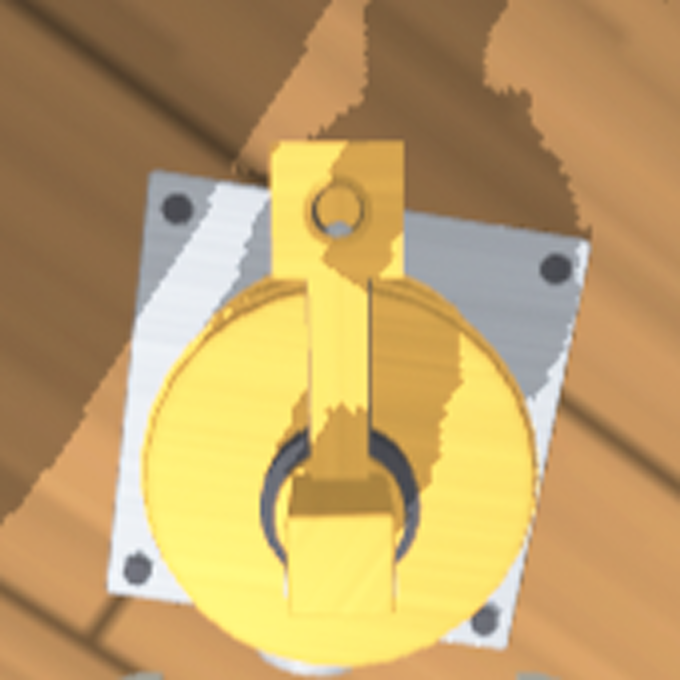

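Call:
send_rows:
  deltas:
    - {"tx":20,"ty":-40,"tz":0,"yaw":0}
    - {"tx":45,"ty":-90,"tz":0,"yaw":0}
    - {"tx":70,"ty":-140,"tz":0,"yaw":0}
    - {"tx":95,"ty":-190,"tz":0,"yaw":0}
    - {"tx":120,"ty":-240,"tz":0,"yaw":0}
    - {"tx":140,"ty":-282,"tz":0,"yaw":0}
    - {"tx":161,"ty":-324,"tz":0,"yaw":0}
    - {"tx":161,"ty":-324,"tz":0,"yaw":0}
  claw: 0.1

```text
time: 10.2
ee_pos: [0.4917, 0.2426, 0.3289]
tcp_rot: [0.951, 0.309, -0.001, -0.001]
force: [-0.3, -0.3, 0.1]
opening: 0.451
```

Call:
send_rows:
  deltas:
    - {"tx":0,"ty":0,"tz":0,"yaw":0}

```text
time: 10.32
ee_pos: [0.493, 0.2381, 0.3291]
tcp_rot: [0.952, 0.306, -0.001, 0.0]
force: [-0.3, -1.6, 0.3]
opening: 0.445
```

```bash
python3 - <<'E'
from h import *
plan((.4944,.2385,.33),-54.3)
im=bot.get_image('wrist');cv2.imwrite('pics/w11r.png',im[:,:,::-1]);cv2.imwrite('pics/w11.png',cv2.resize(im[:,:,::-1],None,fx=1.5,fy=1.5,interpolation=cv2.INTER_CUBIC))
E
```

```text
t 10.32 cur [0.493  0.2381 0.3291] az -54.35 q7 -1.57 q [-0.46  0.36 -0.13  1.97  0.06  0.82 -1.57] move [ 1.4  0.5 -0.9] yaw -0.05 F [-0.3 -1.6  0.3]
```

View pics/w11.png

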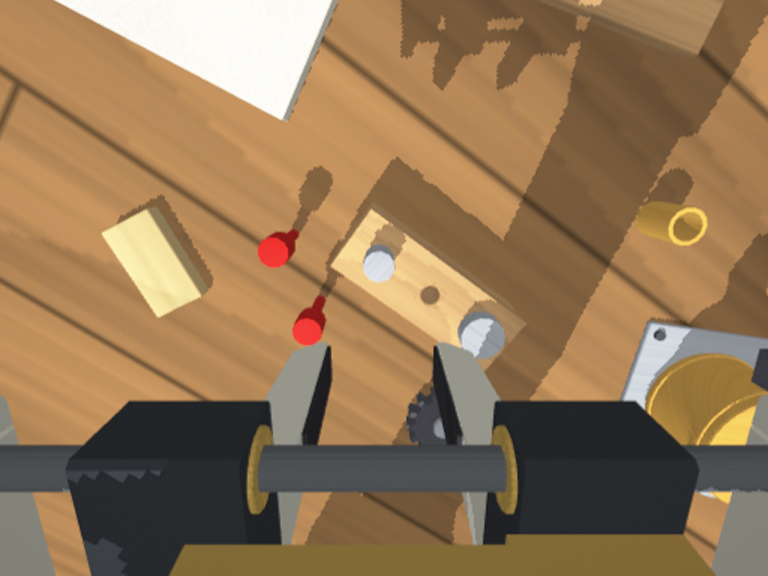

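```bash
python3 - <<'E'
from h import *
s=bot.get_state();T=wristT(s)
crop('pics/w11r.png',210,140,350,250,5,'pics/w11b.png')
print(at("wrist",379/1.5,264/1.5,.094,T)); print([proj("wrist",(.4944,.2385,z),T)*1.5 for z in(.066,.094)])
plan((.4944,.2385,.24),-99)
E
```

```text
[0.49492881 0.24206621 0.094     ]
[array([382.41861944, 258.82333906]), array([382.51195762, 267.30568876])]
t 10.38 cur [0.4933 0.2375 0.3294] az -54.42 q7 -1.57 q [-0.46  0.36 -0.13  1.97  0.06  0.82 -1.57] move [ 1.6 -0.2 89.4] yaw 44.58 F [ 0. -0. -0.]
```

View pics/w11b.png

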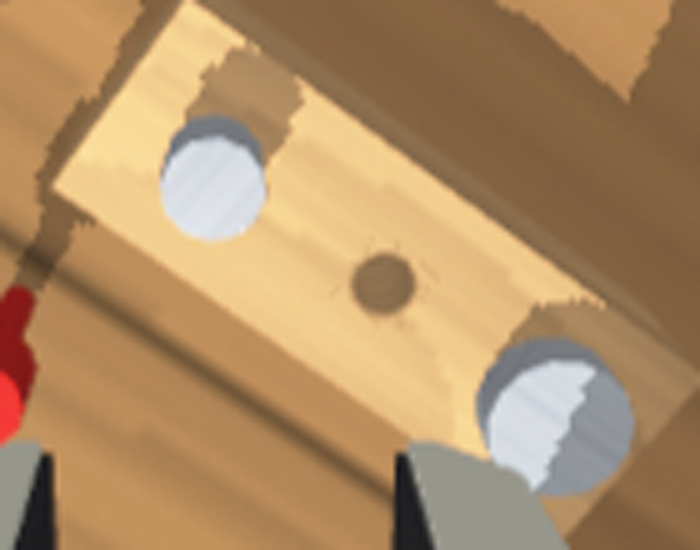

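```bash
python3 - <<'E'
from h import *
s=bot.get_state();T=wristT(s);p=at("wrist",252.6,177.8,.094,T);print(p)
plan((p[0],p[1],.24),-99)
E
```

```text
[0.4932201  0.24093618 0.094     ]
t 10.38 cur [0.4933 0.2375 0.3294] az -54.42 q7 -1.57 q [-0.46  0.36 -0.13  1.97  0.06  0.82 -1.57] move [ 2.1 -2.8 89.4] yaw 44.58 F [ 0. -0. -0.]
```

Call:
send_rows:
  deltas:
    - {"tx":2,"ty":-2,"tz":20,"yaw":10}
    - {"tx":2,"ty":-2,"tz":40,"yaw":20}
    - {"tx":2,"ty":-2,"tz":60,"yaw":30}
    - {"tx":2,"ty":-2,"tz":80,"yaw":40}
    - {"tx":2,"ty":-2,"tz":89,"yaw":44.6}
    - {"tx":2,"ty":-2,"tz":89,"yaw":44.6}
    - {"tx":2,"ty":-2,"tz":89,"yaw":44.6}

```text
time: 11.25
ee_pos: [0.4941, 0.2409, 0.2415]
tcp_rot: [0.997, -0.078, 0.0, -0.0]
force: [-0.7, 0.7, 0.0]
opening: 0.449
```

```bash
python3 - <<'E'
from h import *
plan((.4935,.240,.1525),-99)
im=bot.get_image('wrist');cv2.imwrite('pics/w12r.png',im[:,:,::-1]);cv2.imwrite('pics/w12.png',cv2.resize(im[:,:,::-1],None,fx=1.5,fy=1.5,interpolation=cv2.INTER_CUBIC))
E
```

```text
t 11.25 cur [0.4941 0.2409 0.2415] az -98.92 q7 -2.221 q [-0.61  0.47  0.08  2.07 -0.06  0.61 -2.22] move [-0.5  1.  89. ] yaw 0.08 F [-0.7  0.7  0. ]
```

View pics/w12.png

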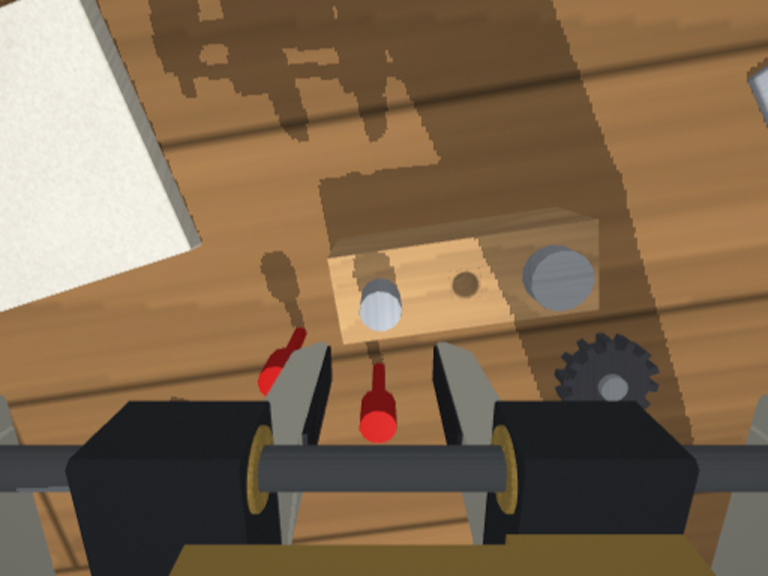

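```bash
python3 - <<'E'
from h import *
s=bot.get_state();T=wristT(s);M=tcpT(s)
p=at("wrist",380/1.5,311/1.5,.094,T);print(p,(M[:3,:3].T@(p-M[:3,3]))*1e3)
for (u,v) in((378,427),(270,383)):
  for z in (.06,.084,.1):
    q=at("wrist",u/1.5,v/1.5,z,T);print(z,q,(M[:3,:3].T@(q-p))*1e3)
for q in((.4655,.2966,.06),(.4258,.2374,.06)): print(proj("top",q))
plan((p[0],p[1],.1525),-99)
E
```

```text
[0.49272429 0.24218798 0.094     ] [ -1.62628209  -0.79703916 147.70176199]
0.06 [0.39746264 0.25866317 0.06      ] [-96.68349999  -1.489027    33.94551735]
0.084 [0.41343802 0.25593333 0.084     ] [-80.46437536  -1.27949949   9.95466913]
0.1 [0.42408827 0.25411344 0.1       ] [-69.65162561  -1.13981447  -6.03922968]
0.06 [0.44188782 0.32446341 0.06      ] [-62.99985506 -73.38254893  33.99430937]
0.084 [0.45382199 0.31574794 0.084     ] [-49.84481957 -66.63310686   9.9990227 ]
0.1 [0.4617781  0.30993763 0.1       ] [-41.07479591 -62.13347881  -5.99783508]
[166.28364503 245.6193048 ]
[189.40433383 261.33343672]
t 11.3 cur [0.4941 0.2411 0.2417] az -98.92 q7 -2.221 q [-0.61  0.47  0.08  2.07 -0.06  0.61 -2.22] move [-1.6 -0.8 89.2] yaw 0.08 F [-0.5 -0.3  0.4]
```

Call:
send_rows:
  deltas:
    - {"tx":-1.6,"ty":-0.8,"tz":30,"yaw":0}
    - {"tx":-1.6,"ty":-0.8,"tz":55,"yaw":0}
    - {"tx":-1.6,"ty":-0.8,"tz":75,"yaw":0}
    - {"tx":-1.6,"ty":-0.8,"tz":84,"yaw":0}
    - {"tx":-1.6,"ty":-0.8,"tz":88,"yaw":0}
    - {"tx":-1.6,"ty":-0.8,"tz":88,"yaw":0}

```text
time: 12.05
ee_pos: [0.4925, 0.2427, 0.1536]
tcp_rot: [0.997, -0.078, 0.0, -0.0]
force: [0.8, -1.0, 0.5]
opening: 0.448
```

```bash
python3 - <<'E'
from h import *
plan((.4927,.242,.153),-99)
im=bot.get_image('wrist');cv2.imwrite('pics/w13r.png',im[:,:,::-1]);cv2.imwrite('pics/w13.png',cv2.resize(im[:,:,::-1],None,fx=1.5,fy=1.5,interpolation=cv2.INTER_CUBIC))
im=bot.get_image('side');cv2.imwrite('pics/s13r.png',im[:,:,::-1]);crop('pics/s13r.png',180,200,300,320,6,'pics/s13.png')
E
```

```text
t 12.05 cur [0.4925 0.2427 0.1536] az -98.95 q7 -2.213 q [-0.6   0.61  0.05  2.13 -0.07  0.41 -2.21] move [0.3 0.7 0.6] yaw 0.05 F [ 0.8 -1.   0.5]
```

View pics/w13.png

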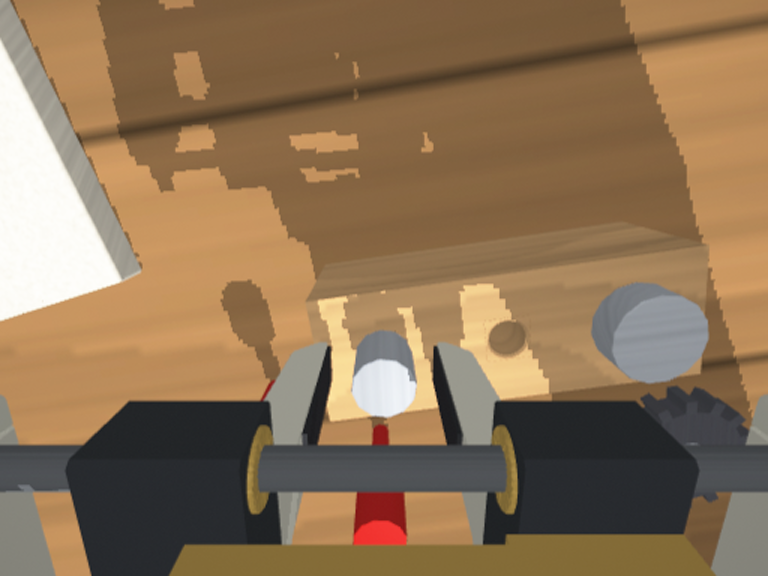

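View pics/s13.png

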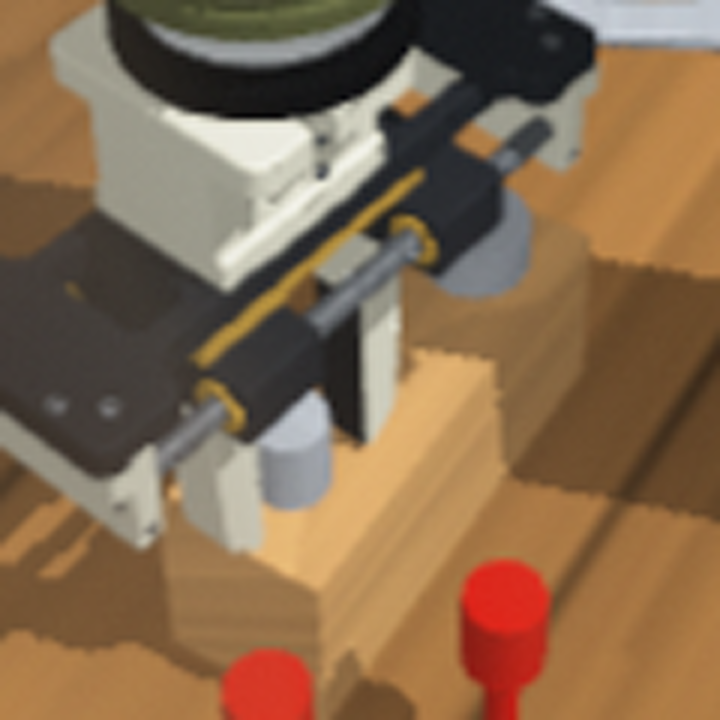

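```bash
python3 - <<'E'
from h import *
s=bot.get_state();T=wristT(s);M=tcpT(s)
for u,v in((384,388),(384,391)):
  p=at("wrist",u/1.5,v/1.5,.094,T);print(p,(M[:3,:3].T@(p-M[:3,3]))*1e3)
E
```

```text
[0.4926434  0.24185261 0.094     ] [ 0.22522921  0.95608757 59.83585338]
[0.49144659 0.24203777 0.094     ] [-0.98580841  0.95938559 59.83497494]
```

Call:
send_rows:
  deltas:
    - {"tx":0,"ty":0.8,"tz":0.5,"yaw":0}
    - {"tx":0,"ty":0.8,"tz":0.5,"yaw":0}
    - {"tx":0,"ty":0.8,"tz":0.5,"yaw":0}
    - {"tx":0,"ty":0.8,"tz":0.5,"yaw":0}
    - {"tx":0,"ty":0.8,"tz":0.5,"yaw":0}
    - {"tx":0,"ty":0.8,"tz":0.5,"yaw":0}
  claw: 1
  force: 50

```text
time: 12.9
ee_pos: [0.4922, 0.242, 0.1529]
tcp_rot: [0.997, -0.078, 0.0, -0.0]
force: [-0.8, 0.0, 5.6]
opening: 0.254
```

```bash
python3 - <<'E'
from h import *
plan((.4927,.242,.153),-99);s=bot.get_state();print(s["opening"]*93,s["moment"])
E
```

```text
t 12.9 cur [0.4922 0.242  0.1529] az -98.95 q7 -2.212 q [-0.6   0.61  0.05  2.13 -0.07  0.41 -2.21] move [ 0.5 -0.1 -0.1] yaw 0.05 F [-0.8  0.   5.6]
23.6504410515138 [-0.11819085  0.16793099 -0.05537881]
```

Call:
send_rows:
  deltas:
    - {"tx":0,"ty":0,"tz":-15,"yaw":0}
    - {"tx":0,"ty":0,"tz":-45,"yaw":0}
    - {"tx":0,"ty":0,"tz":-80,"yaw":0}
    - {"tx":0,"ty":0,"tz":-120,"yaw":0}
    - {"tx":0,"ty":0,"tz":-160,"yaw":0}
    - {"tx":0,"ty":0,"tz":-175,"yaw":0}
    - {"tx":0,"ty":0,"tz":-175,"yaw":0}

```text
time: 13.78
ee_pos: [0.4921, 0.242, 0.3283]
tcp_rot: [0.997, -0.078, 0.001, -0.0]
force: [-0.1, 0.5, -2.8]
opening: 0.248
```

```bash
python3 - <<'E'
from h import *
plan((.6118,-.0747,.328),-54.3);s=bot.get_state();print(s["opening"]*93,s["moment"])
im=bot.get_image('wrist');cv2.imwrite('pics/w14r.png',im[:,:,::-1]);cv2.imwrite('pics/w14.png',cv2.resize(im[:,:,::-1],None,fx=1.5,fy=1.5,interpolation=cv2.INTER_CUBIC))
im=bot.get_image('side');cv2.imwrite('pics/s14r.png',im[:,:,::-1]);crop('pics/s14r.png',150,120,270,240,6,'pics/s14.png')
E
```

```text
t 13.78 cur [0.4921 0.242  0.3283] az -98.94 q7 -2.236 q [-0.63  0.36  0.1   1.98 -0.05  0.8  -2.24] move [1.675e+02 2.942e+02 2.000e-01] yaw -44.64 F [-0.1  0.5 -2.8]
23.093585640519855 [ 0.02703166  0.00956277 -0.01309207]
```

View pics/s14.png

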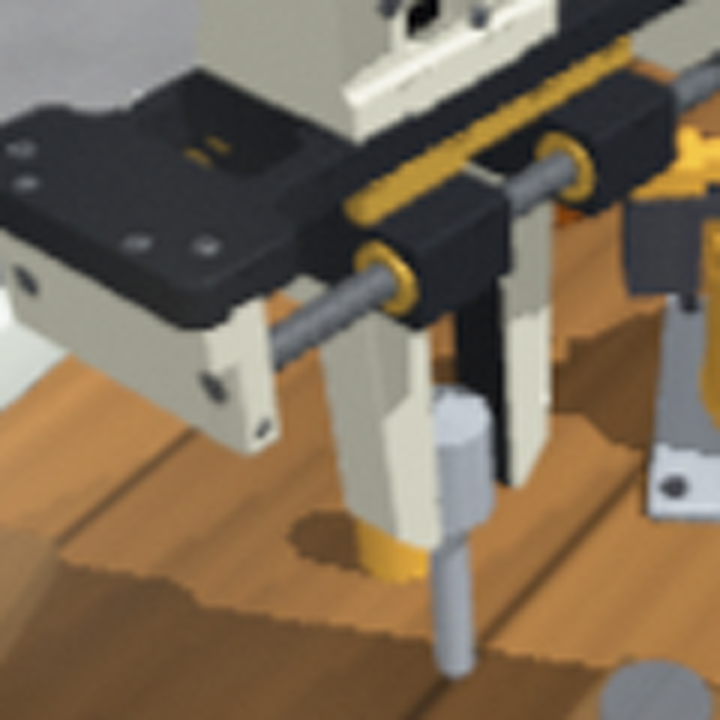

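View pics/w14.png

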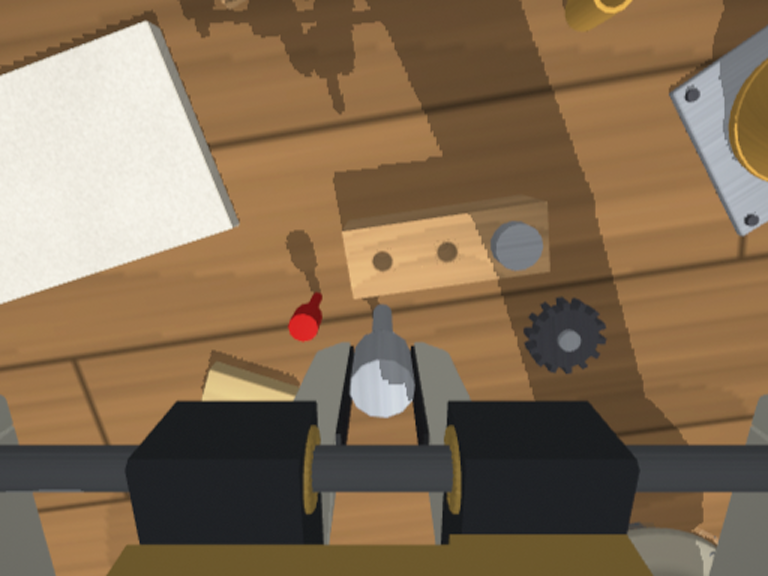

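```bash
python3 - <<'E'
from h import *
crop('pics/w14r.png',215,190,295,290,7,'pics/w14b.png')
H=bot.camera_params("wrist")["hand_eye"]
for P in ((0,0,142.9),(0,0,86.9),(0,0,58.9)): print(P,(proj("wrist",np.array(P)/1e3,H)-[215,190])*7)
E
```

```text
(0, 0, 142.9) [275.06985276 121.99673281]
(0, 0, 86.9) [274.78849528 331.4745096 ]
(0, 0, 58.9) [274.5763513  489.42107352]
```

View pics/w14b.png

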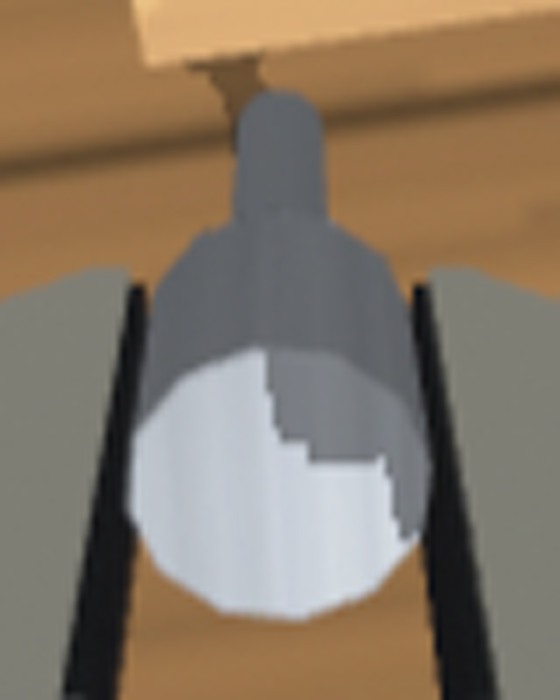

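Call:
send_rows:
  deltas:
    - {"tx":15,"ty":26,"tz":0,"yaw":-5}
    - {"tx":39,"ty":68,"tz":0,"yaw":-11}
    - {"tx":63,"ty":110,"tz":0,"yaw":-18}
    - {"tx":87,"ty":152,"tz":0,"yaw":-25}
    - {"tx":111,"ty":194,"tz":0,"yaw":-32}
    - {"tx":135,"ty":236,"tz":0,"yaw":-38}
    - {"tx":155,"ty":272,"tz":0,"yaw":-43}
    - {"tx":167,"ty":293.5,"tz":0,"yaw":-44.6}

```text
time: 14.88
ee_pos: [0.6113, -0.0767, 0.3254]
tcp_rot: [0.952, 0.306, -0.002, -0.0]
force: [0.8, 0.1, -0.9]
opening: 0.248
```

Call:
send_rows:
  deltas:
    - {"tx":0,"ty":0,"tz":0,"yaw":0}
    - {"tx":0,"ty":0,"tz":0,"yaw":0}

```text
time: 15.12
ee_pos: [0.6109, -0.0728, 0.3264]
tcp_rot: [0.952, 0.306, -0.001, -0.001]
force: [-0.2, 0.1, -1.3]
opening: 0.248
```

```bash
python3 - <<'E'
from h import *
plan((.6116,-.0742,.300),-54.3);s=bot.get_state();print(s["opening"]*93,s["moment"])
im=bot.get_image('wrist');cv2.imwrite('pics/w15r.png',im[:,:,::-1]);crop('pics/w15r.png',190,110,320,290,4,'pics/w15.png')
im=bot.get_image('side');cv2.imwrite('pics/s15r.png',im[:,:,::-1]);crop('pics/s15r.png',220,50,340,170,6,'pics/s15.png')
E
```

```text
t 15.12 cur [ 0.6109 -0.0728  0.3264] az -54.33 q7 -0.948 q [ 0.06  0.44 -0.05  1.83  0.03  0.87 -0.95] move [-0.2  1.6 26.4] yaw -0.03 F [-0.2  0.1 -1.3]
23.043222203097677 [ 0.04926522 -0.04068622  0.04526925]
```

View pics/w15.png

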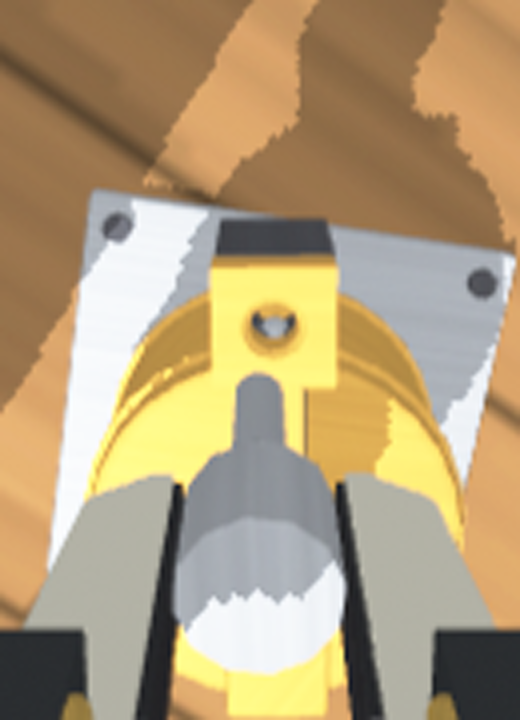

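View pics/s15.png

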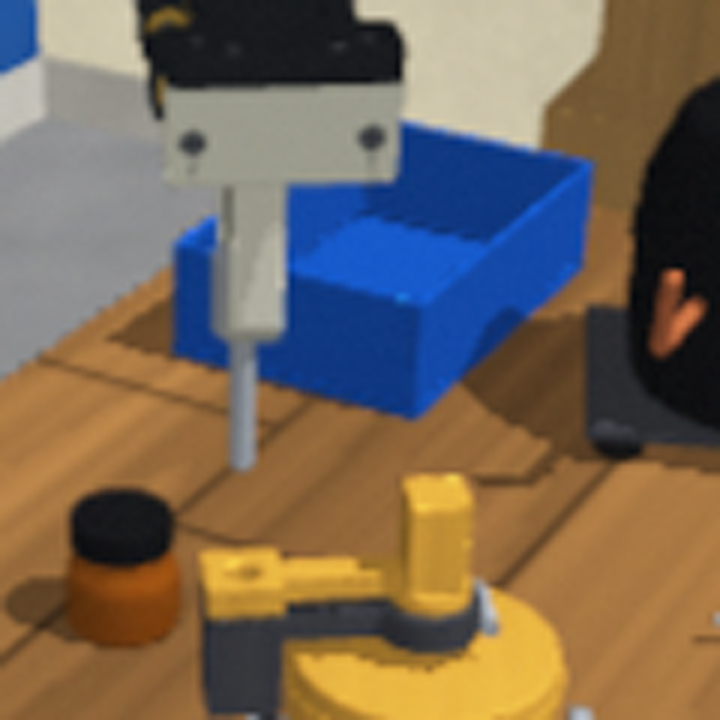

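```bash
python3 - <<'E'
from h import *
crop('pics/w15r.png',235,155,285,210,14,'pics/w15b.png')
E
```

```text
(no output)
```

View pics/w15b.png

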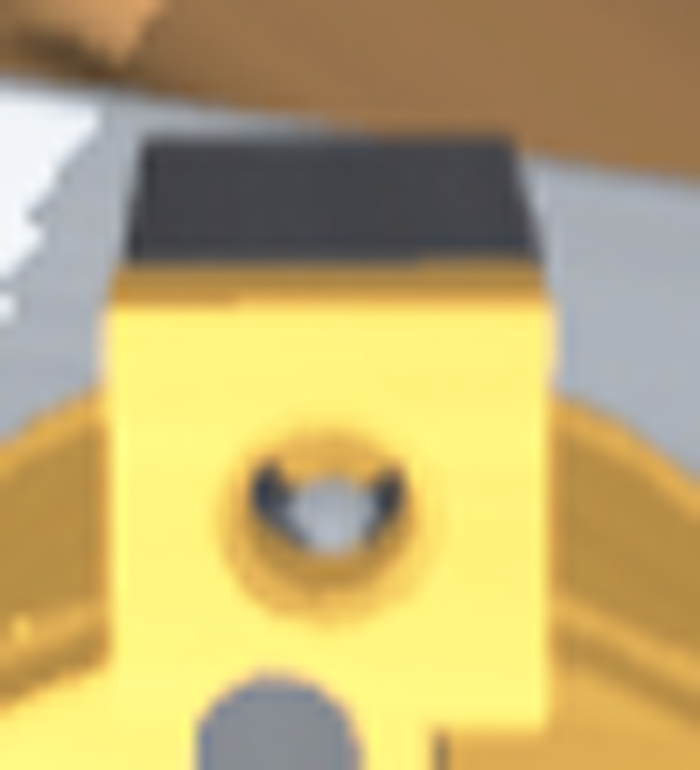

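```bash
python3 - <<'E'
from h import *
s=bot.get_state();T=wristT(s)
f=lambda x,y,z:at("wrist",235+x/14,155+y/14,z,T)
A=np.radians(36.3);u=np.array([np.cos(A),np.sin(A),0]);v=np.array([u[1],-u[0],0])
ax=np.array([.5512,-.1185,0])
for nm,x,y,z in (("eyeL",106,302,.138),("eyeR",554,302,.138),("eyebL",118,268,.126),("eyebR",546,268,.126),("clTL",127,260,.122),("clTR",543,260,.122),("clBL",143,138,.078),("clBR",514,138,.078),("hole",329,527,.138),("ball",335,510,.117)):
    p=f(x,y,z)-ax;print(nm,(p@u*1e3).round(2),(p@v*1e3).round(2))
M=tcpT(s);print((M[:3,3]-ax)@v*1e3,(M[:3,3]-ax)@u*1e3,M[:3,2]@v,M[:3,2]@u)
E
```

```text
eyeL 90.48 -13.9
eyeR 90.23 16.33
eyebL 90.03 -13.54
eyebR 89.78 16.55
clTL 89.68 -13.05
clTR 89.43 16.59
clBL 89.68 -13.26
clBR 89.42 16.96
hole 74.5 1.08
ball 69.5 1.76
-1.7004066558641686 75.53521700810153 -0.0011995920399878925 -0.0005148519912525719
```

Call:
send_rows:
  deltas:
    - {"tx":-0.5,"ty":1.5,"tz":8,"yaw":0}
    - {"tx":-0.9,"ty":2.4,"tz":20,"yaw":0}
    - {"tx":-0.9,"ty":2.4,"tz":32,"yaw":0}
    - {"tx":-0.9,"ty":2.4,"tz":37,"yaw":0}
    - {"tx":-0.9,"ty":2.4,"tz":37,"yaw":0}

```text
time: 15.85
ee_pos: [0.612, -0.0765, 0.2901]
tcp_rot: [0.952, 0.306, -0.0, -0.0]
force: [0.1, 0.0, -1.1]
opening: 0.249
```

```bash
python3 - <<'E'
from h import *
plan((.6116,-.0745,.280),-54.3);s=bot.get_state();print(s["opening"]*93,s["moment"])
im=bot.get_image('wrist');cv2.imwrite('pics/w16r.png',im[:,:,::-1]);crop('pics/w16r.png',210,150,300,250,7,'pics/w16.png')
im=bot.get_image('side');cv2.imwrite('pics/s16r.png',im[:,:,::-1]);crop('pics/s16r.png',230,100,310,180,8,'pics/s16.png')
A=np.radians(36.3);u=np.array([np.cos(A),np.sin(A),0]);v=np.array([u[1],-u[0],0]);d=s["ee_pos"]-[.5512,-.1185,0];print(d@u,d@v)
E
```

```text
t 15.85 cur [ 0.612  -0.0765  0.2901] az -54.35 q7 -0.947 q [ 0.06  0.48 -0.05  1.87  0.03  0.79 -0.95] move [ 0.8 -1.8 10.1] yaw -0.05 F [ 0.1  0.  -1.1]
23.174862348382998 [-0.03428925 -0.00048893 -0.01882457]
0.07386860836482081 0.0020908812913147307
```

View pics/w16.png

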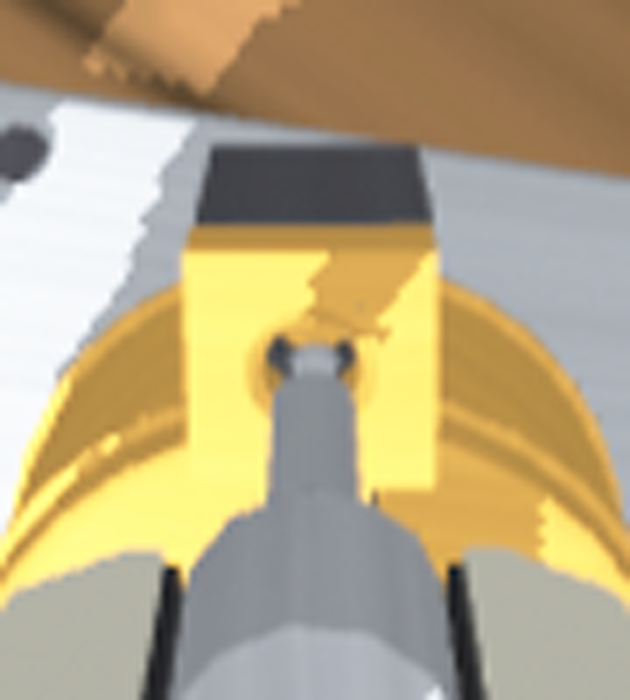

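View pics/s16.png

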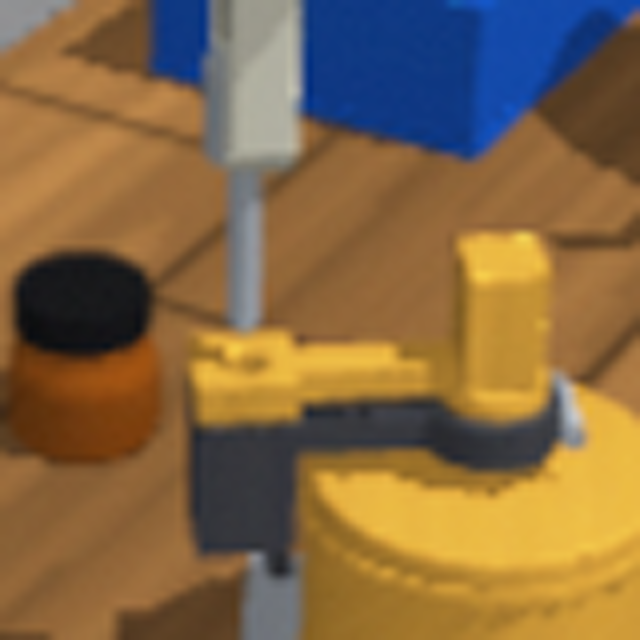

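```bash
python3 - <<'E'
from h import *
s=bot.get_state();T=wristT(s)
H=bot.camera_params("wrist")["hand_eye"]
print("foot px",(proj("wrist",np.array([.0003,.0003,.1429]),H)-[210,150])*7)
A=np.radians(36.3);u=np.array([np.cos(A),np.sin(A),0]);v=np.array([u[1],-u[0],0]);ax=np.array([.5512,-.1185,0])
f=lambda x,y,z:at("wrist",210+x/7,150+y/7,z,T)
for x,y in((183,250),(440,250),(312,250),(312,490),(312,377)):
  p=f(x,y,.138)-ax;print((p@u*1e3).round(2),(p@v*1e3).round(2))
d=s["ee_pos"]-ax;print(d@u,d@v)
# foot circle chamfer far edge
for zz,r in((.1429,.003),(.1409,.005)): print((proj("wrist",np.array([.0003+r,.0003,zz]),H)-[210,150])*7)
E
```

```text
foot px [321.50095745 403.28663835]
90.24 -13.54
89.92 16.8
90.08 1.69
59.65 1.38
74.25 1.53
0.07410095632089743 0.0022924220250705035
[321.57011681 378.72953772]
[321.7092283  367.81636505]
```

Call:
send_rows:
  deltas:
    - {"tx":0.4,"ty":0,"tz":4,"yaw":0}
    - {"tx":0.4,"ty":0,"tz":8,"yaw":0}
    - {"tx":0.4,"ty":0,"tz":12,"yaw":0}
    - {"tx":0.4,"ty":0,"tz":16,"yaw":0}
    - {"tx":0.4,"ty":0,"tz":20,"yaw":0}
    - {"tx":0.4,"ty":0,"tz":20,"yaw":0}

```text
time: 16.7
ee_pos: [0.6123, -0.0762, 0.2703]
tcp_rot: [0.952, 0.306, -0.0, -0.0]
force: [-0.2, 0.3, -1.1]
opening: 0.245
```

```bash
python3 - <<'E'
from h import *
plan((.6116,-.0745,.280),-54.3);s=bot.get_state();print(s["opening"]*93,s["moment"],"tip",s["ee_pos"][2]-.1429)
im=bot.get_image('side');cv2.imwrite('pics/s17r.png',im[:,:,::-1]);crop('pics/s17r.png',230,100,310,180,8,'pics/s17.png')
E
```

```text
t 16.7 cur [ 0.6123 -0.0762  0.2703] az -54.35 q7 -0.949 q [ 0.06  0.51 -0.05  1.88  0.03  0.75 -0.95] move [ 0.4 -1.8 -9.7] yaw -0.05 F [-0.2  0.3 -1.1]
22.795007321822304 [ 0.00111587 -0.0098779   0.03041473] tip 0.12739568605981008
```

View pics/s17.png

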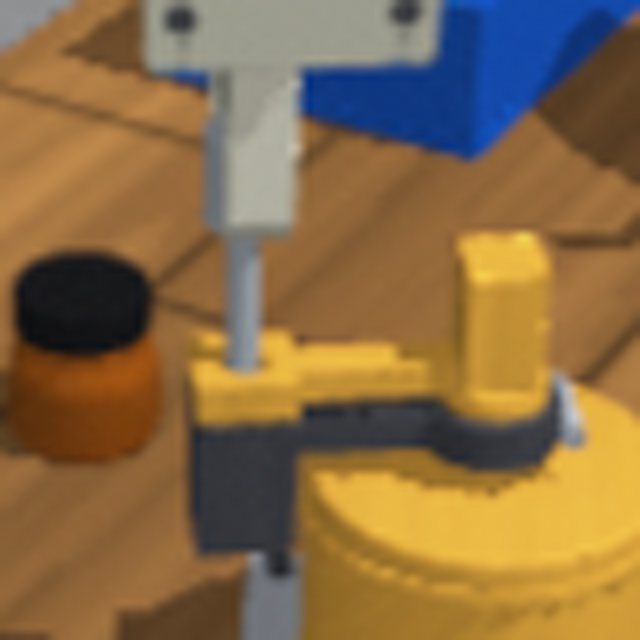

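Call:
send_rows:
  deltas:
    - {"tx":0,"ty":0,"tz":1.5,"yaw":0}
    - {"tx":0,"ty":0,"tz":3,"yaw":0}
    - {"tx":0,"ty":0,"tz":4.5,"yaw":0}
    - {"tx":0,"ty":0,"tz":6,"yaw":0}

```text
time: 17.25
ee_pos: [0.6124, -0.0762, 0.2646]
tcp_rot: [0.952, 0.306, -0.0, 0.0]
force: [-0.2, -0.5, -1.1]
opening: 0.249
```

Call:
send_rows:
  deltas:
    - {"tx":0,"ty":0,"tz":0.6,"yaw":0}
    - {"tx":0,"ty":0,"tz":1.2,"yaw":0}

```text
time: 17.5
ee_pos: [0.6124, -0.0762, 0.2634]
tcp_rot: [0.952, 0.306, -0.0, -0.0]
force: [-0.8, -0.6, -1.4]
opening: 0.252
```

Call:
send_rows:
  deltas:
    - {"tx":0,"ty":0,"tz":0.5,"yaw":0}
    - {"tx":0,"ty":0,"tz":1,"yaw":0}

```text
time: 17.75
ee_pos: [0.6124, -0.0762, 0.2625]
tcp_rot: [0.952, 0.306, 0.0, 0.0]
force: [0.2, -0.3, -1.2]
opening: 0.25
```

Call:
send_rows:
  deltas:
    - {"tx":0,"ty":0,"tz":0.5,"yaw":0}
    - {"tx":0,"ty":0,"tz":1,"yaw":0}

```text
time: 18.0
ee_pos: [0.6124, -0.0762, 0.2615]
tcp_rot: [0.952, 0.306, -0.0, 0.0]
force: [0.3, -0.6, -1.5]
opening: 0.248
```

Call:
send_rows:
  deltas:
    - {"tx":0,"ty":0,"tz":0.5,"yaw":0}
    - {"tx":0,"ty":0,"tz":1,"yaw":0}

```text
time: 18.25
ee_pos: [0.6125, -0.0762, 0.2605]
tcp_rot: [0.952, 0.306, 0.0, 0.0]
force: [-0.9, -0.2, -1.4]
opening: 0.25
```

Call:
send_rows:
  deltas:
    - {"tx":0,"ty":0,"tz":0.5,"yaw":0}
    - {"tx":0,"ty":0,"tz":1,"yaw":0}

```text
time: 18.5
ee_pos: [0.6126, -0.0761, 0.2596]
tcp_rot: [0.952, 0.306, 0.0, 0.0]
force: [0.4, 0.2, 0.9]
opening: 0.251
```

Call:
send_rows:
  deltas:
    - {"tx":0,"ty":0,"tz":0.5,"yaw":0}
    - {"tx":0,"ty":0,"tz":1,"yaw":0}

```text
time: 18.75
ee_pos: [0.6126, -0.0761, 0.2587]
tcp_rot: [0.952, 0.306, 0.0, 0.0]
force: [1.3, 0.0, 2.5]
opening: 0.249
```

Call:
send_rows:
  deltas:
    - {"tx":0,"ty":0,"tz":0.4,"yaw":0}
    - {"tx":0,"ty":0,"tz":0.8,"yaw":0}

```text
time: 19.0
ee_pos: [0.6126, -0.0761, 0.2579]
tcp_rot: [0.952, 0.306, 0.0, 0.0]
force: [1.9, 1.3, 2.5]
opening: 0.248
```

Call:
send_rows:
  deltas:
    - {"tx":0,"ty":0,"tz":0.4,"yaw":0}
    - {"tx":0,"ty":0,"tz":0.8,"yaw":0}

```text
time: 19.25
ee_pos: [0.6126, -0.0761, 0.2569]
tcp_rot: [0.952, 0.306, 0.0, 0.0]
force: [0.4, 1.2, 1.8]
opening: 0.249
```

Call:
send_rows:
  deltas:
    - {"tx":0,"ty":0,"tz":0.4,"yaw":0}
    - {"tx":0,"ty":0,"tz":0.8,"yaw":0}

```text
time: 19.5
ee_pos: [0.6125, -0.0761, 0.2561]
tcp_rot: [0.952, 0.306, 0.0, -0.0]
force: [1.1, 1.5, 2.9]
opening: 0.251
```

Call:
send_rows:
  deltas:
    - {"tx":0,"ty":0,"tz":0.5,"yaw":0}
    - {"tx":0,"ty":0,"tz":1,"yaw":0}

```text
time: 19.75
ee_pos: [0.6125, -0.0762, 0.255]
tcp_rot: [0.952, 0.306, 0.0, -0.0]
force: [0.9, 2.0, 1.0]
opening: 0.25
```

Call:
send_rows:
  deltas:
    - {"tx":0,"ty":0,"tz":0.5,"yaw":0}
    - {"tx":0,"ty":0,"tz":1,"yaw":0}

```text
time: 20.0
ee_pos: [0.6125, -0.0762, 0.2543]
tcp_rot: [0.952, 0.306, 0.0, 0.0]
force: [1.0, 0.5, 6.6]
opening: 0.252
```

Call:
send_rows:
  deltas:
    - {"tx":0,"ty":0,"tz":0.5,"yaw":0}
    - {"tx":0,"ty":0,"tz":1,"yaw":0}

```text
time: 20.25
ee_pos: [0.6127, -0.0761, 0.2542]
tcp_rot: [0.952, 0.306, 0.001, 0.0]
force: [-1.0, 1.6, 14.3]
opening: 0.251
```

Call:
send_rows:
  deltas:
    - {"tx":0,"ty":0,"tz":0,"yaw":0}
    - {"tx":0,"ty":0,"tz":0,"yaw":0}

```text
time: 20.5
ee_pos: [0.6127, -0.0761, 0.2542]
tcp_rot: [0.952, 0.306, 0.001, 0.0]
force: [-0.3, 1.8, 10.9]
opening: 0.246
```

Call:
send_rows:
  deltas:
    - {"tx":0,"ty":0,"tz":0.3,"yaw":0}
    - {"tx":0,"ty":0,"tz":0.3,"yaw":0}
    - {"tx":0,"ty":0,"tz":0.3,"yaw":0}

```text
time: 20.88
ee_pos: [0.6127, -0.0761, 0.2542]
tcp_rot: [0.952, 0.306, 0.001, 0.0]
force: [-0.6, 2.3, 12.8]
opening: 0.248
```

```bash
python3 - <<'E'
from h import *
print([bot.get_state()["force"].round(1) for i in range(3)])
E
```

```text
[array([-0.6,  2.3, 12.8]), array([-0.6,  2.3, 12.8]), array([-0.6,  2.3, 12.8])]
```

Call:
send_rows:
  deltas:
    - {"tx":0,"ty":0,"tz":0.3,"yaw":0}
    - {"tx":0,"ty":0,"tz":0.3,"yaw":0}
    - {"tx":0,"ty":0,"tz":0.3,"yaw":0}
    - {"tx":0,"ty":0,"tz":0.3,"yaw":0}

```text
time: 21.38
ee_pos: [0.6127, -0.0761, 0.2541]
tcp_rot: [0.952, 0.306, 0.001, 0.0]
force: [-2.2, 1.6, 16.4]
opening: 0.25
```

Call:
send_rows:
  deltas:
    - {"tx":0,"ty":0,"tz":0,"yaw":0}
    - {"tx":0,"ty":0,"tz":0,"yaw":0}

```text
time: 21.62
ee_pos: [0.6128, -0.0761, 0.2541]
tcp_rot: [0.952, 0.306, 0.001, 0.0]
force: [-1.2, 2.5, 16.1]
opening: 0.246
```

Call:
send_rows:
  deltas:
    - {"tx":0,"ty":0,"tz":0,"yaw":0}
    - {"tx":0,"ty":0,"tz":0,"yaw":0}

```text
time: 21.88
ee_pos: [0.6128, -0.0761, 0.2541]
tcp_rot: [0.952, 0.306, 0.001, 0.0]
force: [-1.1, 2.5, 15.7]
opening: 0.25
```

Call:
send_rows:
  deltas:
    - {"tx":0,"ty":0,"tz":-0.7,"yaw":0}
    - {"tx":0,"ty":0,"tz":-1.3,"yaw":0}
    - {"tx":0,"ty":0,"tz":-1.3,"yaw":0}

```text
time: 22.25
ee_pos: [0.6126, -0.0762, 0.2543]
tcp_rot: [0.952, 0.306, 0.0, 0.0]
force: [1.5, 1.2, 6.9]
opening: 0.247
```

Call:
send_rows:
  deltas:
    - {"tx":0,"ty":0,"tz":0,"yaw":0}
    - {"tx":0,"ty":0,"tz":0,"yaw":0}
    - {"tx":0,"ty":0,"tz":0,"yaw":0}
    - {"tx":0,"ty":0,"tz":0,"yaw":0}
  claw: 0.1

```text
time: 22.75
ee_pos: [0.6123, -0.0763, 0.2536]
tcp_rot: [0.952, 0.306, -0.0, -0.0]
force: [-0.3, -1.2, -0.9]
opening: 0.447
```

```bash
python3 - <<'E'
from h import *
plan((.6116,-.0745,.280),-54.3);s=bot.get_state();print(s["opening"]*93,s["moment"])
im=bot.get_image('wrist');cv2.imwrite('pics/w18r.png',im[:,:,::-1]);crop('pics/w18r.png',190,130,330,290,4,'pics/w18.png')
im=bot.get_image('side');cv2.imwrite('pics/s18r.png',im[:,:,::-1]);crop('pics/s18r.png',230,100,310,180,8,'pics/s18.png')
E
```

```text
t 22.75 cur [ 0.6123 -0.0763  0.2536] az -54.35 q7 -0.951 q [ 0.06  0.53 -0.05  1.9   0.03  0.72 -0.95] move [  0.5  -1.8 -26.4] yaw -0.05 F [-0.3 -1.2 -0.9]
41.59611387043833 [ 0.00112855 -0.05664437  0.00914876]
```

View pics/w18.png

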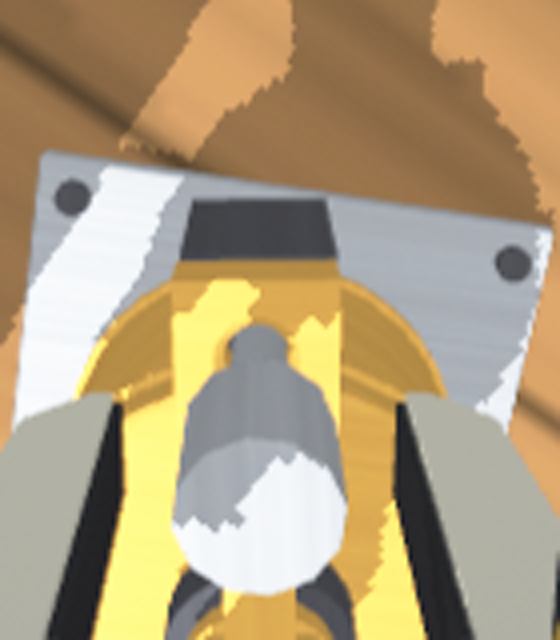

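View pics/s18.png

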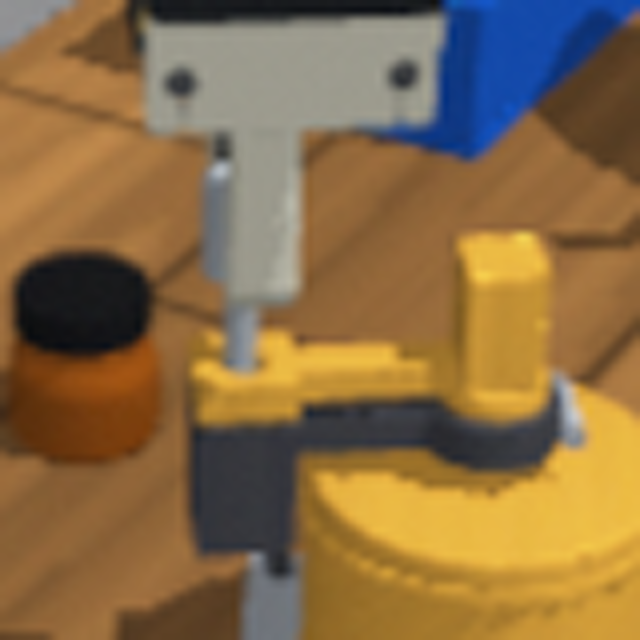

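Call:
send_rows:
  deltas:
    - {"tx":0,"ty":0,"tz":-15,"yaw":0}
    - {"tx":0,"ty":0,"tz":-40,"yaw":0}
    - {"tx":0,"ty":0,"tz":-70,"yaw":0}
    - {"tx":0,"ty":0,"tz":-100,"yaw":0}
    - {"tx":0,"ty":0,"tz":-100,"yaw":0}
    - {"tx":0,"ty":0,"tz":-100,"yaw":0}

```text
time: 23.6
ee_pos: [0.6121, -0.0762, 0.354]
tcp_rot: [0.952, 0.306, 0.0, 0.0]
force: [-0.2, 0.1, 0.2]
opening: 0.452
```

```bash
python3 - <<'E'
from h import *
plan((.6116,-.0745,.35),-54.3)
im=bot.get_image('wrist');cv2.imwrite('pics/w19r.png',im[:,:,::-1]);crop('pics/w19r.png',170,110,330,260,4,'pics/w19.png')
im=bot.get_image('side');cv2.imwrite('pics/s19r.png',im[:,:,::-1]);crop('pics/s19r.png',230,100,310,180,8,'pics/s19.png')
E
```

```text
t 23.6 cur [ 0.6121 -0.0762  0.354 ] az -54.34 q7 -0.94 q [ 0.06  0.42 -0.05  1.8   0.02  0.93 -0.94] move [ 0.5 -1.7  4. ] yaw -0.04 F [-0.2  0.1  0.2]
```

View pics/w19.png

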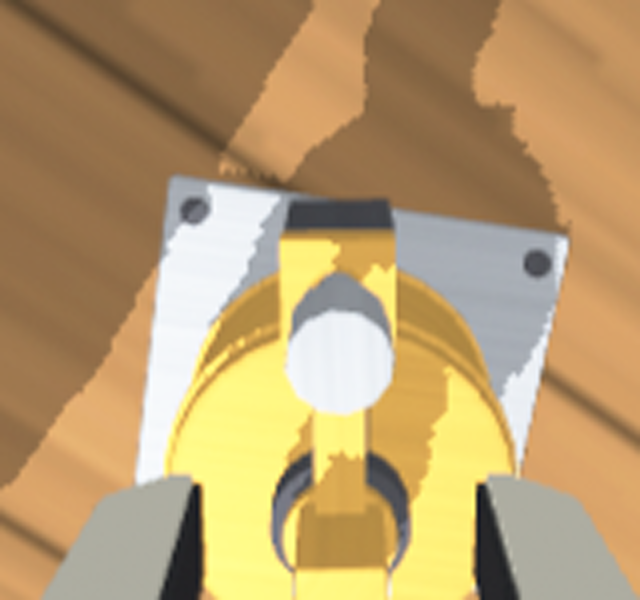

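View pics/s19.png

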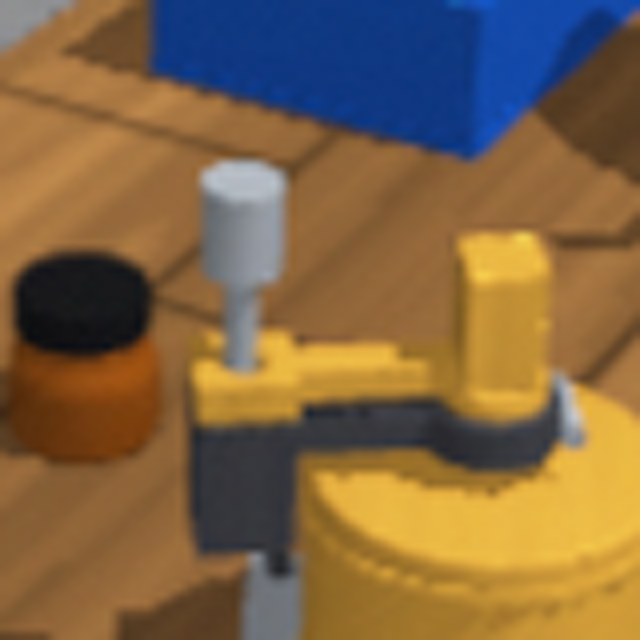

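View pics/s19r.png

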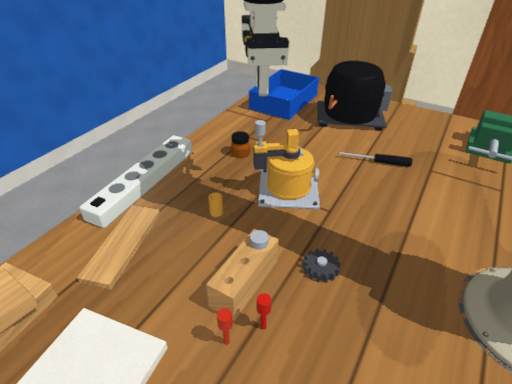

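```bash
python3 -c "
from rig import bot
print(bot.close_job())"
```

```text
the job is handed in; nothing more can be done
None
```

The job is done and handed in at about 23.6 s, with the gripper clear of everything. No verdict was reported.

- **Outlet arm:** I screwed it about 124° clockwise, approaching in small steps and never backing off. The last views put the eye within about 0.3 mm of the clamp hole. Different estimates gave 0.1 to 0.7 mm, all on the not-yet-reached side, so it was not turned past the hole.
- **Pin:** It passed through the eye without contact. I felt the catch at about 3.5 N. It then stopped about 11 mm below the clamp mouth, a depth worked out from the arm's height rather than seen.
- **Bedding:** I held the pin at about 16 N for at least half a second. Before that, the readings while it was bottoming were 11 to 14 N. The highest reading I saw was 16.4 N, but the force is only reported at the end of each move.
- **Final check:** After letting go, the pin stood upright with its head about 29 mm above the eye. The fat pin, gear wheel, tube, jar and red look-alikes appeared untouched in the last picture.

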